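# Seal the tartlets in the vacuum tub

## Robot

A 6-joint arm with a two-finger parallel gripper is mounted at the origin on the work surface. World frame = base frame: x ahead of the robot, y to its left, z up, the work surface at z = 0. Lengths are in mm, angles in rad, forces in N, time in s.
With the tool pointing down it reaches from about 400 to 925 mm from the base axis. Payload 12.5 kg.
Tool frame: the origin (TCP) lies at the centre of the arm's flange, where the gripper is bolted on; the fingertips stand 190 mm ahead of it and the grasp point (between the pads) lies 171 mm ahead of it; z points along the fingers, y is the direction in which the jaws open and shut (so a half turn about z gives the same grasp; the last joint's range is limited). The gripper opens to 95 mm and grips with 3 to 60 N. Pads are 20 mm wide; open, the fingers measure 119 mm over their backs; the gripper's body (75 mm by 180 mm) begins 59 mm behind the grasp point.
Start: joints at [-1.268, 0.491, 1.559, -0, 1.092, -0.106], TCP at [248.462, -573.491, 404.761] pointing down, gripper open.
Joint ranges: [-3.1, 3.1], [-0.84, 2.19], [0.05, 2.79], [-1.13, 4.28], [0.06, 2.93], [-2.69, 2.69]. Speed limits (rad/s): [2.22, 2.22, 2.79, 3.14, 3.14, 3.14].

## Interface

Orientations are given as [roll, pitch, yaw] about the fixed x, y, z axes, in that order (R = Rz(yaw) Ry(pitch) Rx(roll)).
In Python, from cell import env gives the robot as it stands.
- The arm moves only by the shell command python3 -m pendant 'ROWS'. ROWS is JSON, a list of rows, each an object of numbers: "x", "y", "z": the shift along the tool's x, y, z in units of 150 mm (1.0 is 150 mm); "rx", "ry", "rz": the turn, a rotation vector about the tool's x, y, z in units of 45 degrees (1.0 is 45 degrees); "jaw": the opening, from 0 (shut) to 1 (fully open). In form: [{"x": .., "y": .., "z": .., "rx": .., "ry": .., "rz": .., "jaw": ..}, ...]. A call has 1 to 10 rows; each row is the pose to reach, as a shift and turn from the pose commanded when the call began, along the tool's axes at that moment; what a row does not reach only later rows make up. A row lasts 1/8 s, in which the tool goes at most 62.5 mm and 10.7 degrees, less where a joint would pass 70% of its speed; a pose out of reach is approached as far as the arm can. A call with a number of a shift or a turn outside -1 to 1 is refused whole. A call with a gripper value outside its range is refused whole. The fingers move at their own pace and stop on an object; the grip force is fixed at half the most. Time passes only in rows, so rows that repeat a pose let the fingers close. It gives the time, the measured TCP pose, the force and the opening at its end, in the units of the state.
- env.state(): the state, without advancing time (a new reading comes with each control period).
- env.read_camera(name): name is "scene" or "top"; returns a dict with "img" (420x560x3 uint8, red, green, blue), "fx", "fy", "cx", "cy" (pixels), "rvec" (rotation vector, rad) and "tvec" (3), from world to camera coordinates, as OpenCV has them. Camera axes: x right, y down, z forward; pixel columns grow to the right and rows downward; lengths in mm; the calibration is good to about 2 mm. A picture is of the moment at which its call begins. There is no depth.
- env.job_done(): hands the job in, once; it reports no verdict.
The state is a dict: "t": time; "joints": joint angles; "qvel": joint speeds; "tau": joint torques, N m; "eef_pos": TCP position; "tcp_rot": TCP orientation; "ft_force": force on the tool from outside, world axes, zero at the start; "moment": the same for the moment, N m; "opening": opening from 0.0 (shut) to 1.0 (fully open).
Only numpy, scipy, OpenCV 4.12 (cv2) and the standard library are available. Lean on these libraries where they do the work, as an engineer would, in place of code of your own. Each camera call takes 0.05 s, during which the arm holds its last target.

## Task

Stand every filled tart tin on the counter flat on the floor of the white vacuum tub, swing the lid shut, then press down all six pads round its edge, one after another, until the seal is home all the way round. Then turn the valve wheel until the pointer on its far rim stands exactly at the tall marker, give the pump lever three full strokes, down to the stop and back up, and finally turn the wheel back until the pointer stands at the low marker. Leave the bowl, the measuring cup and the whisk where they are.

Things in the scene. Friction and masses are not known exactly. Their poses are not given: they have to be found in the camera images.
- station: fixed white vacuum tub, hand pump and valve on a 16 mm plinth at its right. Origin: centre of the tub's underside on the counter; x away from the robot across the tub, y left along it, z up. Tub 100 x 270 mm inside (x, y), walls 6 mm thick, 45 mm high, floor at z = 5. Lever at y = -205, wheel axis at x = 0, y = -300; highest: raised lever's end, about 160 mm
- lid (a joint): hinge of the tub's lid on its far long edge (station x = 60, z = 49 mm, hinge line in mid-thickness). 0 = shut; starts open at 1.65 to 1.85 rad, leaning away from the robot; stop at 1.9. Lid 122 mm from hinge to free edge, 294 wide, 8 thick, 0.4 kg with pads. Tipped back it stays; below about 1 rad it sinks shut slowly by itself. Its pads face away from the robot while open
- lid_edge (a point): middle of the lid's free edge, in mid-thickness
- wheel (a joint): valve handwheel on a vertical axis; value = angle of its pointer from the station's x axis, positive counter-clockwise from above; stops at -1.7 and 1.2. Stays where it is left (friction 0.06 N m). Black rim 104 mm across, its top 74 mm above the counter, with an upright crank knob
- wheel_knob (a point): the handwheel's black crank knob, an upright cylinder of 18 mm diameter that does not spin, 40 mm off the wheel's axis, opposite the pointer (so on the robot's side). Point on its axis 98 mm above the counter; its top is at 113 mm, its foot on the rim at 74 mm
- wheel_pointer (a point): tip of the small steel pointer tooth on the handwheel's far rim (away from the robot), 64 mm from the wheel's axis, 66 mm above the counter
- mark_tall (a point): tall marker (valve open): dark steel post, 7 mm diameter, 26 mm high, on the collar beneath the wheel, on its far side, left of the low marker (1.1 rad counter-clockwise of it), 64 mm from the axis. Point at the pointer's height. Its angle differs from start to start; the pointer passes it freely
- mark_low (a point): low marker (valve closed): dark steel stub, 7 mm diameter, only 7 mm high, on the same collar, far side, right of the tall one, 64 mm from the axis. Point at the pointer's height, just above the stub. The pointer passes it freely
- lever (a joint): the pump's sprung hand lever, hinged at the station's x = 55, y = -205, z = 85 mm, its handle pointing at the robot. 0 = up (rising 0.4 rad to its end), 0.7 rad = fully down at the stop (sloping down 0.3 rad). The spring brings it back up; holding it fully down takes about 9 N on the handle. A full stroke goes beyond 0.6 and back to rest near 0
- lever_grip (a point): point on the centre line of the lever's black round handle (22 mm diameter, 65 mm long), 140 mm from its hinge; about 140 mm above the counter when up, 44 mm when down
- seal1 (a joint): travel in m of seal pad 1, black rubber block 20 x 70 (long along y) mm on the lid's top (near edge, left): 0 = 8 mm proud of the lid, 0.006 = home, 2 mm proud. Takes 7 to 8 N to push, stays where pushed. Lid shut: centre at station x = -49, y = 78 mm, top 61 mm above the counter, 55 mm when home
- seal2 (a joint): travel in m of seal pad 2, black rubber block 20 x 70 (long along y) mm on the lid's top (near edge, right): 0 = 8 mm proud of the lid, 0.006 = home, 2 mm proud. Takes 7 to 8 N to push, stays where pushed. Lid shut: centre at station x = -49, y = -78 mm, top 61 mm above the counter, 55 mm when home
- seal3 (a joint): travel in m of seal pad 3, black rubber block 50 x 20 (long along x) mm on the lid's top (right edge, middle): 0 = 8 mm proud of the lid, 0.006 = home, 2 mm proud. Takes 7 to 8 N to push, stays where pushed. Lid shut: centre at station x = -1, y = -134 mm, top 61 mm above the counter, 55 mm when home
- seal4 (a joint): travel in m of seal pad 4, black rubber block 20 x 70 (long along y) mm on the lid's top (hinge edge, right): 0 = 8 mm proud of the lid, 0.006 = home, 2 mm proud. Takes 7 to 8 N to push, stays where pushed. Lid shut: centre at station x = 43, y = -78 mm, top 61 mm above the counter, 55 mm when home
- seal5 (a joint): travel in m of seal pad 5, black rubber block 20 x 70 (long along y) mm on the lid's top (hinge edge, left): 0 = 8 mm proud of the lid, 0.006 = home, 2 mm proud. Takes 7 to 8 N to push, stays where pushed. Lid shut: centre at station x = 43, y = 78 mm, top 61 mm above the counter, 55 mm when home
- seal6 (a joint): travel in m of seal pad 6, black rubber block 50 x 20 (long along x) mm on the lid's top (left edge, middle): 0 = 8 mm proud of the lid, 0.006 = home, 2 mm proud. Takes 7 to 8 N to push, stays where pushed. Lid shut: centre at station x = -1, y = 134 mm, top 61 mm above the counter, 55 mm when home
- tin1: small fluted steel tart tin filled with a baked tartlet: round, 52 mm across the upper part (from 10 to 24 mm height), narrower foot 42 mm, 24 mm high, 80 g or so; origin at the centre of its underside. May be absent
- tin2: small fluted steel tart tin filled with a baked tartlet: round, 52 mm across the upper part (from 10 to 24 mm height), narrower foot 42 mm, 24 mm high, 80 g or so; origin at the centre of its underside. May be absent
- tin3: small fluted steel tart tin filled with a baked tartlet: round, 52 mm across the upper part (from 10 to 24 mm height), narrower foot 42 mm, 24 mm high, 80 g or so; origin at the centre of its underside. May be absent
- bowl: glass mixing bowl, 180 mm across, 85 mm high, bystander; origin at the centre of its underside
- cup: blue plastic measuring cup with a handle, 84 mm across, 90 mm high, bystander; origin at the centre of its underside
- whisk: steel whisk lying on the counter, 275 mm long, 44 mm high, bystander; origin under its middle, x axis along it

How it is judged:
By the outcome, as a careful person would: the job done as asked, in the order asked, and still so for the second after the job is handed in, with the robot touching nothing.
Of tin1, tin2, tin3 only 1 to 3 are there at a start; the rules pass over those that are not, and their reading is None.
At some moment in a run one of tin1, tin2, tin3 may be knocked a few centimetres aside while the robot is not near it.
It also fails if it takes over 208 s, if anything falls off the work surface, if the arm or the gripper's body presses on something with over 40 N, if the wrist force passes 120 N, or if a joint passes its speed limit or range.

## Working session

There is one attempt and no reset: what is moved stays moved. The work goes in short steps, Python scripts to look and compute and a shell command to move; the robot and the scene stay as the last step left them, time stands still between calls to the robot, and variables do not carry over. Pictures are saved under pics/ and viewed, and the job is handed in when it is done.

```bash
ls; mkdir -p pics; python3 - <<'E'
from cell import env
import cv2
print(env.state())
for n in("scene","top"):
    c=env.read_camera(n); cv2.imwrite(f"pics/{n}0.png",c["img"][:,:,::-1])
    print({k:v for k,v in c.items() if k!="img"})
E
```

```text
pics
{'t': 0.0, 'joints': array([-1.26760627e+00,  4.91539719e-01,  1.55944588e+00,  5.71654565e-07,
        1.09166041e+00, -1.05577140e-01]), 'qvel': array([ 1.53171797e-03, -1.59691191e-05, -7.77705056e-04,  7.68989365e-05,
       -8.44332069e-04,  1.33367364e-03]), 'tau': array([ 3.59318066e-03, -6.12635493e+01, -2.58183718e+01,  6.94742636e-02,
        4.82054742e-02, -8.64665003e-05]), 'eef_pos': array([ 248.44815464, -573.46102144,  404.17518755]), 'tcp_rot': array([-3.14054522e+00, -1.11507724e-04,  4.08766873e-01]), 'ft_force': array([-0.22558897, -0.6747881 , -0.02100887]), 'moment': array([-0.01388226, -0.00755983, -0.03477295]), 'opening': 1.0023565063804658}
{'fx': 400.9778619553572, 'fy': 400.9778619553572, 'cx': 279.6624489682849, 'cy': 206.8465194026223, 'rvec': array([ 0.82697972,  2.43229009, -1.23337758]), 'tvec': array([ 417.65313364, -104.86127455, 1440.96506033])}
{'fx': 476.8765817632454, 'fy': 476.8765817632454, 'cx': 285.15751134154334, 'cy': 208.8013860963844, 'rvec': array([ 2.11463225, -2.08727592,  0.24329821]), 'tvec': array([ -24.27664028,  556.48916532, 1388.27440125])}
```

View pics/scene0.png

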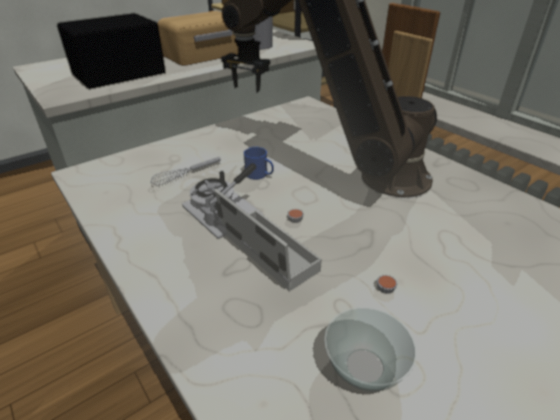

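View pics/top0.png

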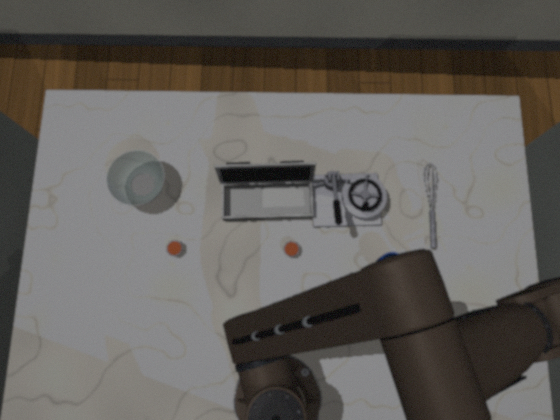

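```bash
cat > h.py <<'E'
import numpy as np, cv2
from scipy.spatial.transform import Rotation as Ro
from cell import env
def ray(c,u,v):
    R=cv2.Rodrigues(c["rvec"])[0]; C=-R.T@c["tvec"]
    d=R.T@np.array([(u-c["cx"])/c["fx"],(v-c["cy"])/c["fy"],1]); return C,d
def onz(c,u,v,z):
    C,d=ray(c,u,v); return C+d*(z-C[2])/d[2]
def proj(c,P):
    return cv2.projectPoints(np.atleast_2d(np.float64(P)),c["rvec"],c["tvec"],np.array([[c["fx"],0,c["cx"]],[0,c["fy"],c["cy"]],[0,0,1.]]),None)[0][:,0]
def tri(c1,p1,c2,p2):
    C1,d1=ray(c1,*p1);C2,d2=ray(c2,*p2)
    s=np.linalg.lstsq(np.c_[d1,-d2],C2-C1,rcond=None)[0]
    a=C1+d1*s[0];b=C2+d2*s[1]; return (a+b)/2,np.linalg.norm(a-b)
def crop(c,name,x,y,w,h,k):
    im=cv2.resize(c["img"][y:y+h,x:x+w,::-1],None,fx=k,fy=k,interpolation=cv2.INTER_CUBIC)
    im=cv2.convertScaleAbs(im,alpha=1.4); cv2.imwrite(f"pics/{name}.png",im)
def tins(c):
    hsv=cv2.cvtColor(c["img"],cv2.COLOR_RGB2HSV)
    m=((hsv[...,0]<12)&(hsv[...,1]>120)&(hsv[...,2]>80)).astype(np.uint8)
    n,l,s,ce=cv2.connectedComponentsWithStats(m)
    return [(s[i,4],ce[i].round(1),onz(c,*ce[i],23).round(1)) for i in range(1,n) if s[i,4]>25]
def goto(P,yaw=None,rot=None):
    """print shift for tool move from current pose to TCP P; tool straight down with yaw"""
    s=env.state(); R=Ro.from_euler("xyz",s["tcp_rot"])
    d=R.inv().apply(np.array(P)-s["eef_pos"])/150
    out=[d.round(3)]
    if yaw is not None: rot=[np.pi,0,yaw]
    if rot is not None: out.append(((R.inv()*Ro.from_euler("xyz",rot)).as_rotvec()/(np.pi/4)).round(3))
    print("shift",out[0],"turn",out[1:] ); return out
def st():
    s=env.state(); print("t",round(s["t"],2),"pos",s["eef_pos"].round(1),"rot",s["tcp_rot"].round(3),"F",s["ft_force"].round(1),"open",round(s["opening"],3),"q",s["joints"].round(2))
E
python3 - <<'E'
from h import *
t=env.read_camera("top");s=env.read_camera("scene")
print("top",tins(t));print("scene",tins(s))
crop(t,"t1",205,150,200,100,4);crop(s,"s1",140,140,200,150,4)
E
```

```text
top [(np.int32(122), array([174.1, 247.6]), array([439.3, 322.7,  23. ])), (np.int32(120), array([291.3, 248.5]), array([441.1, -37.4,  23. ]))]
scene [(np.int32(116), array([386.9, 281.6]), array([438.4, 325.7,  23. ]))]
```

View pics/t1.png

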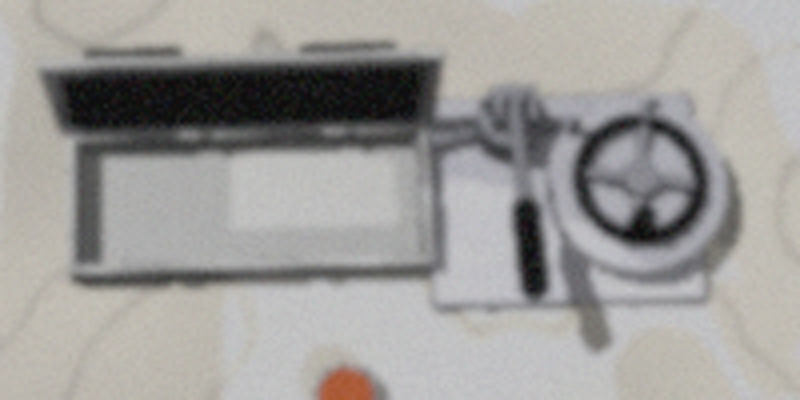

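View pics/s1.png

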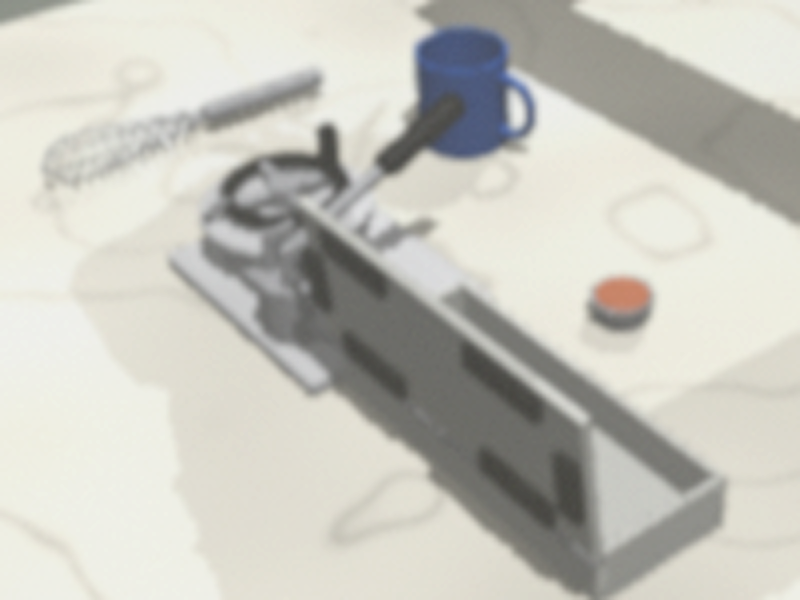

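```bash
python3 - <<'E'
from h import *
t=env.read_camera("top");s=env.read_camera("scene")
f=lambda x,y:(x/4+205,y/4+150)
L=onz(t,*f(73,275),45);Rr=onz(t,*f(438,268),45);W=onz(t,*f(641,180),74);
print("NL",L,"NR",Rr,np.linalg.norm(L-Rr),"W",W)
yaw=np.arctan2(*(L-Rr)[:2][::-1])-np.pi/2;print("yaw edge",yaw)
# inner corners of tub
for n,p in dict(inFL=(103,150),inNL=(103,262),inFR=(400,145),fn=(648,108),tall=(574,127)).items(): print(n,onz(t,*f(*p),45 if n[0]=='i' else 66))
m=(t["img"].max(2)<60).astype(np.uint8); sub=np.zeros_like(m); sub[172:216,344:388]=m[172:216,344:388]
ys,xs=np.nonzero(sub); e=cv2.minEnclosingCircle(np.c_[xs,ys].astype(np.float32)); print(e,onz(t,*e[0],72))
print("bowl",onz(t,148,185,0))
crop(t,"t2",335,165,60,55,12)
E
```

```text
NL [527.27628417 172.60944258  45.        ] NR [ 536.50955543 -107.56889356   45.        ] 280.3304359788803 W [ 600.85565091 -260.42279819   74.        ]
yaw edge 0.03294305701856315
inFL [627.08600171 153.42919763  45.        ]
inNL [537.79039711 149.98830332  45.        ]
inFR [634.2717273  -78.04385525  45.        ]
fn [ 660.59207351 -268.68732319   66.        ]
tall [ 644.53340013 -211.22026634   66.        ]
((364.4872741699219, 194.9915313720703), 16.63578987121582) [ 601.38290154 -258.44296275   72.        ]
bowl [644.37140763 425.21096665   0.        ]
```

View pics/t2.png

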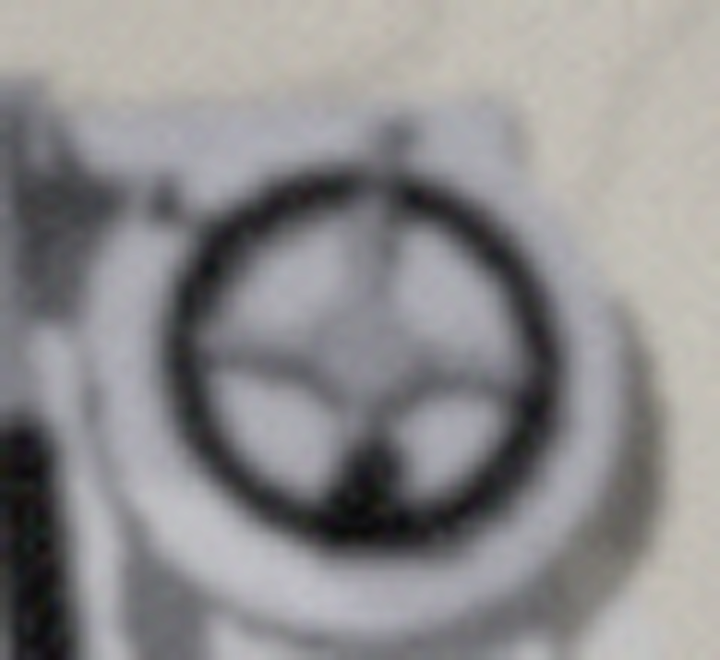

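```bash
python3 - <<'E'
from h import *
goto([300,-450,400],yaw=.033)
s=env.state();R=Ro.from_euler("xyz",s["tcp_rot"]);
E
```

```text
shift [ 0.643 -0.619  0.031] turn [array([-0.   ,  0.   ,  0.478])]
```

```bash
python3 -m pendant '[{"x":0.32,"y":-0.31,"z":0.03,"rz":0.24},{"x":0.64,"y":-0.62,"z":0.03,"rz":0.478},{"x":0.64,"y":-0.62,"z":0.03,"rz":0.478},{"x":0.64,"y":-0.62,"z":0.03,"rz":0.478}]'; python3 - <<'E'
from h import *
st(); goto([430,-37,300],yaw=.033)
E
```

```text
t 0.3 pos [ 248.5 -573.5  404.6] rot [-3.141 -0.     0.409] F [ 0.8  0.4 -0.5] open 0.996 q [-1.27  0.49  1.56  0.    1.09 -0.11]
shift [ 2.532 -2.801  0.698] turn [array([-0.   ,  0.   ,  0.478])]invalid input
```

```bash
python3 -m pendant '[{"x":0.32,"y":-0.31,"z":0.03,"rx":0,"ry":0,"rz":0.24,"jaw":1},{"x":0.64,"y":-0.62,"z":0.03,"rx":0,"ry":0,"rz":0.478,"jaw":1},{"x":0.64,"y":-0.62,"z":0.03,"rx":0,"ry":0,"rz":0.478,"jaw":1},{"x":0.64,"y":-0.62,"z":0.03,"rx":0,"ry":0,"rz":0.478,"jaw":1}]'; python3 - <<'E'
from h import *
st(); goto([430,-37,300],yaw=.033)
E
```

```text
t: 0.8
eef_pos: [299.9, -450.0, 400.6]
tcp_rot: [3.141, -0.0, 0.036]
ft_force: [-0.5, -0.0, -0.2]
opening: 0.999
t 0.8 pos [ 299.9 -450.   400.6] rot [ 3.141 -0.     0.036] F [-0.5 -0.  -0.2] open 0.999 q [-1.11  0.38  1.77 -0.    0.99  0.43]
shift [ 0.966 -2.721  0.669] turn [array([ 0.001, -0.   ,  0.004])]
```

```bash
python3 -m pendant '[{"x":0.3,"y":-0.3,"z":0.1,"rx":0,"ry":0,"rz":0,"jaw":0.85},{"x":0.6,"y":-0.65,"z":0.2,"rx":0,"ry":0,"rz":0,"jaw":0.85},{"x":0.96,"y":-1,"z":0.3,"rx":0,"ry":0,"rz":0,"jaw":0.85}]';python3 -m pendant '[{"x":0,"y":-0.4,"z":0.1,"rx":0,"ry":0,"rz":0,"jaw":0.85},{"x":0,"y":-0.8,"z":0.2,"rx":0,"ry":0,"rz":0,"jaw":0.85},{"x":0,"y":-1,"z":0.3,"rx":0,"ry":0,"rz":0,"jaw":0.85}]'; python3 - <<'E'
from h import *
st(); 
t=env.read_camera("top");s=env.read_camera("scene")
print(tins(t),tins(s)); crop(t,"t3",0,0,560,420,1);crop(s,"s3",0,0,560,420,1)
E
```

```text
t: 1.18
eef_pos: [422.2, -313.6, 359.8]
tcp_rot: [3.141, -0.0, 0.033]
ft_force: [0.2, -0.5, 0.7]
opening: 0.848
t: 1.55
eef_pos: [416.5, -162.5, 314.8]
tcp_rot: [3.141, -0.0, 0.035]
ft_force: [0.7, -0.9, 0.5]
opening: 0.854
t 1.55 pos [ 416.5 -162.5  314.8] rot [ 3.141 -0.     0.035] F [ 0.7 -0.9  0.5] open 0.854 q [-0.52  0.38  2.08 -0.    0.68  1.02]
[(np.int32(120), array([174. , 247.6]), array([439.4, 322.9,  23. ])), (np.int32(117), array([291.2, 248.5]), array([441.1, -37.3,  23. ]))] [(np.int32(116), array([386.9, 281.5]), array([438.3, 325.4,  23. ]))]
```

View pics/t3.png

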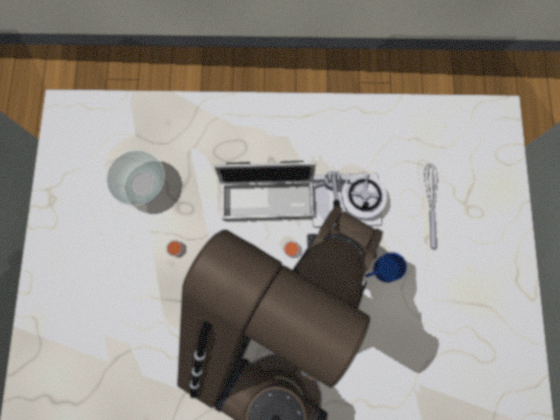

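View pics/s3.png

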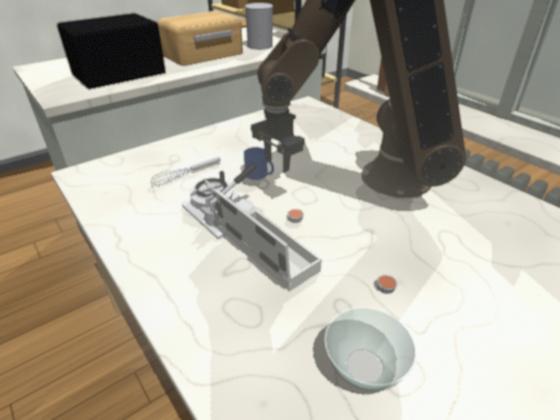

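```bash
python3 - <<'E'
from h import *
s=env.read_camera("scene")
p=s["img"][205:225,283:308].astype(int); m=(p[...,0]-p[...,2])>40
ys,xs=np.nonzero(m);print(m.sum(),xs.mean()+283,ys.mean()+205,onz(s,xs.mean()+283,ys.mean()+205,23))
goto([441,-38,260],yaw=.033);goto([441,-38,193],yaw=.033)
E
```

```text
77 295.0 213.0 [440.4043091  -34.94278176  23.        ]
shift [ 0.19  -0.832  0.366] turn [array([-0.   ,  0.001,  0.003])]
shift [ 0.191 -0.832  0.812] turn [array([-0.   ,  0.001,  0.003])]
```

```bash
python3 -m pendant '[{"x":0.1,"y":-0.4,"z":0.1,"rx":0,"ry":0,"rz":0,"jaw":0.85},{"x":0.19,"y":-0.84,"z":0.2,"rx":0,"ry":0,"rz":0,"jaw":0.85},{"x":0.19,"y":-0.84,"z":0.5,"rx":0,"ry":0,"rz":0,"jaw":0.85},{"x":0.19,"y":-0.84,"z":0.81,"rx":0,"ry":0,"rz":0,"jaw":0.85},{"x":0.19,"y":-0.84,"z":0.81,"rx":0,"ry":0,"rz":0,"jaw":0.85},{"x":0.19,"y":-0.84,"z":0.81,"rx":0,"ry":0,"rz":0,"jaw":0.3},{"x":0.19,"y":-0.84,"z":0.81,"rx":0,"ry":0,"rz":0,"jaw":0.3},{"x":0.19,"y":-0.84,"z":0.81,"rx":0,"ry":0,"rz":0,"jaw":0.3},{"x":0.19,"y":-0.84,"z":0.81,"rx":0,"ry":0,"rz":0,"jaw":0.3}]'; python3 - <<'E'
from h import *
st()
E
```

```text
t: 2.82
eef_pos: [440.9, -36.8, 194.0]
tcp_rot: [3.141, -0.001, 0.033]
ft_force: [-0.3, -1.4, 1.6]
opening: 0.543
t 2.83 pos [440.9 -36.8 194. ] rot [ 3.141e+00 -1.000e-03  3.300e-02] F [-0.3 -1.4  1.6] open 0.543 q [-0.23  0.61  2.18 -0.    0.35  1.3 ]
```

```bash
python3 -m pendant '[{"x":0,"y":0,"z":-0.3,"rx":0,"ry":0,"rz":0,"jaw":0.3},{"x":0,"y":0,"z":-0.7,"rx":0,"ry":0,"rz":0,"jaw":0.3},{"x":0.3,"y":0,"z":-0.7,"rx":0,"ry":0,"rz":0,"jaw":0.3},{"x":0.7,"y":0,"z":-0.7,"rx":0,"ry":0,"rz":0,"jaw":0.3},{"x":0.7,"y":0,"z":-0.7,"rx":0,"ry":0,"rz":0,"jaw":0.3},{"x":0.7,"y":0,"z":-0.7,"rx":0,"ry":0,"rz":0,"jaw":0.3}]'; python3 - <<'E'
from h import *
st();goto([590,-35.5,260],yaw=.033);goto([590,-35.5,201],yaw=.033)
t=env.read_camera("top");s=env.read_camera("scene")
crop(t,"t4",150,130,200,150,4);crop(s,"s4",140,140,200,150,4)
E
```

```text
t: 3.58
eef_pos: [545.0, -32.9, 298.3]
tcp_rot: [-3.141, 0.002, 0.034]
ft_force: [-0.0, 0.4, -1.1]
opening: 0.537
t 3.58 pos [545.  -32.9 298.3] rot [-3.141e+00  2.000e-03  3.400e-02] F [-0.   0.4 -1.1] open 0.537 q [-0.18  0.52  1.86 -0.    0.76  1.36]
shift [0.299 0.027 0.255] turn [array([-0.   ,  0.002,  0.001])]
shift [0.3   0.027 0.648] turn [array([-0.   ,  0.002,  0.001])]
```

View pics/s4.png

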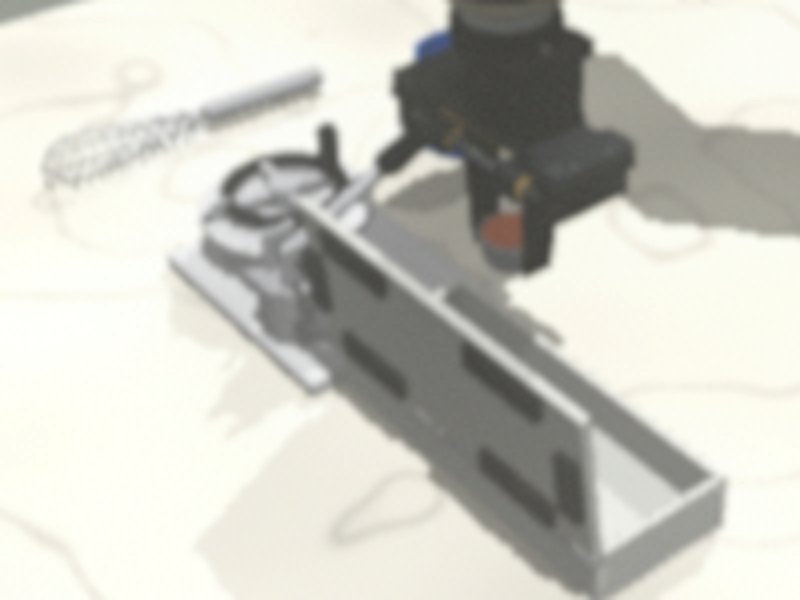

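View pics/t4.png

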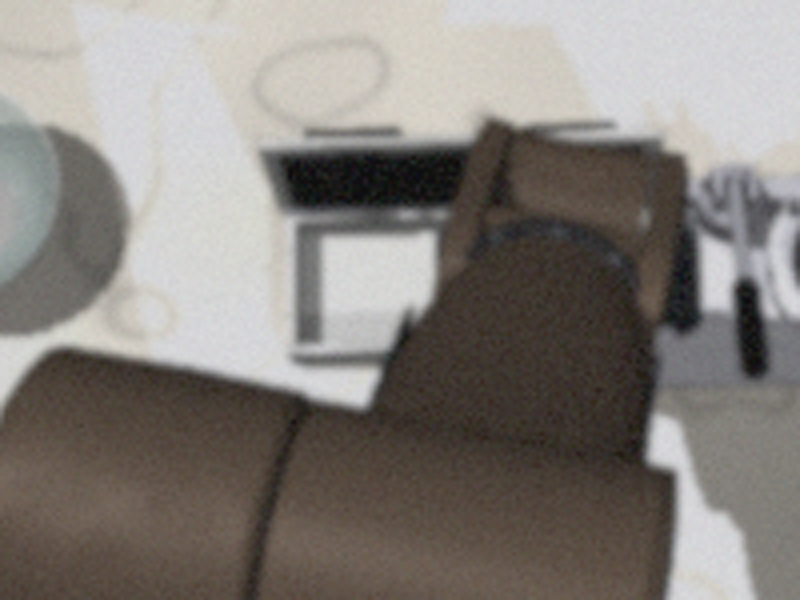

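```bash
python3 - <<'E'
from h import *
t=env.read_camera("top");s=env.read_camera("scene")
NLs=(722/4+140,480/4+140); print("scene NL",onz(s,*NLs,45), "top NL px proj of 527.3,172.6:",proj(s,[527.3,172.6,45]),NLs)
print(tri(s,NLs,t,(223.2,218.75)))
c=np.array([588,34.4,0]);R=Ro.from_euler("z",.033).as_matrix()
P=[[-56,141,45],[56,141,45],[-56,-141,45],[0,-300,74],[60,141,49],[-85,-205,140],[-40,-300,113]]
W=[(c+R@np.array(p)) for p in P]
for p,w in zip(P,W): print(p,w.round(1),"top",proj(t,w)[0].round(1),"scene",proj(s,w)[0].round(1),((proj(s,w)[0]-[140,140])*4).round(0))
E
```

```text
scene NL [534.47770566 182.96587438  45.        ] top NL px proj of 527.3,172.6: [[319.8626517  256.62705288]] (320.5, 260.0)
(array([528.30972066, 174.99918808,  35.63443566]), np.float64(2.719194920166625))
[-56, 141, 45] [527.4 173.5  45. ] top [223.  218.7] scene [320.1 256.8] [720. 467.]
[56, 141, 45] [639.3 177.2  45. ] top [223.3 183.6] scene [287.3 276.8] [589. 547.]
[-56, -141, 45] [ 536.7 -108.4   45. ] top [314.8 216.9] scene [255.4 207.3] [461. 269.]
[0, -300, 74] [ 597.9 -265.4   74. ] top [366.9 196. ] scene [211.  183.7] [284. 175.]
[60, 141, 49] [643.3 177.3  49. ] top [223.2 182. ] scene [286.  276.4] [584. 546.]
[-85, -205, 140] [ 509.8 -173.3  140. ] top [339.5 219.4] scene [249.3 168.9] [437. 116.]
[-40, -300, 113] [ 557.9 -266.8  113. ] top [370.  205.7] scene [220.6 169. ] [322. 116.]
```

```bash
python3 - <<'E'
from h import *
t=env.read_camera("top");s=env.read_camera("scene")
e=env.state()["eef_pos"]; print(e)
for d in (-170,-190): print(proj(s,e+[0,0,d]),(proj(s,e+[0,0,d])-140)*4)
for w in ([441,-37,23],[439,323,23]): print(proj(s,w),proj(t,w))
print(cv2.Rodrigues(s["rvec"])[0].T@-s["tvec"],cv2.Rodrigues(t["rvec"])[0].T@-t["tvec"])
E
```

```text
[545.24083111 -33.17634117 298.88401916]
[[267.14459674 196.84803806]] [[508.57838697 227.39215222]]
[[267.27784033 202.67809446]] [[509.11136131 250.71237783]]
[[294.42658533 212.75158534]] [[291.13441436 248.58265494]]
[[385.95850055 281.09229087]] [[173.98361561 247.70243133]]
[1077.07294417  716.36447729  767.16760922] [ 227.31709376  -16.64235525 1478.38605596]
```

```bash
python3 - <<'E'
from h import *
t=env.read_camera("top");s=env.read_camera("scene")
crop(t,"t5",215,150,60,80,10);crop(s,"s5",270,230,60,60,10)
print(t["img"][180:226,240].mean(1).round().astype(int))
E
```

```text
[ 12  34  57  69  69  68  62  69  96 131 146 149 152 152 152 154 153 152
 153 152 155 151 152 153 152 152 154 146 140 138 139 139 137 138 136 135
 133 121  96  73  79 102 130 147 150 147]
```

View pics/t5.png

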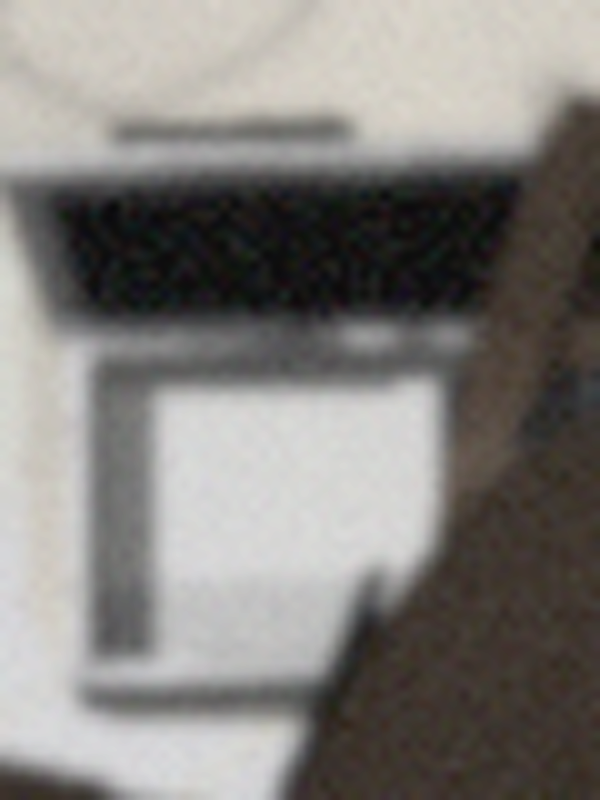

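View pics/s5.png

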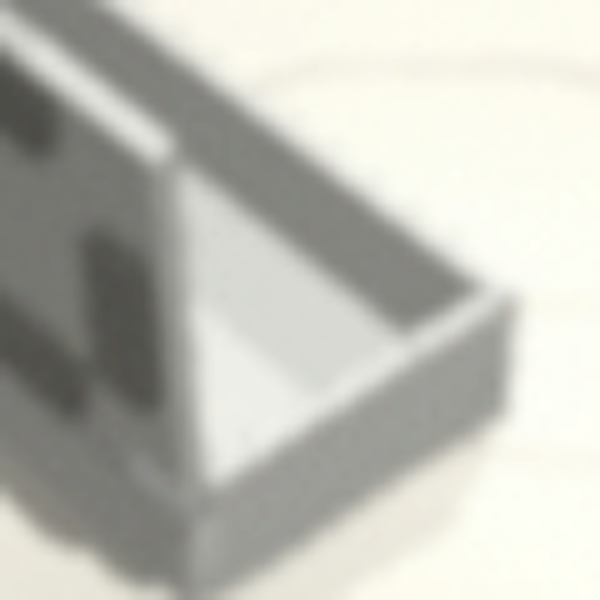

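```bash
python3 - <<'E'
from h import *
t=env.read_camera("top");s=env.read_camera("scene")
print("NLtop",onz(t,223.3,217.9,45),onz(s,321.3,259.7,45))
print("NLbot",onz(t,223.3,221.4,0),onz(s,320.5,271.5,0))
print("FLtop",onz(s,290,280,45),"FLbot",onz(s,289.5,289.5,0))
print("wheel scene",onz(s,284/4+140,188/4+140,74))
crop(s,"s6",180,165,60,45,13)
E
```

```text
NLtop [529.94455626 172.56820934  45.        ] [532.09132344 183.40090297  45.        ]
NLbot [528.13661549 178.03247921   0.        ] [530.15556068 182.20028701   0.        ]
FLtop [640.61827332 189.53011247  45.        ] FLbot [634.7733407  181.29842212   0.        ]
wheel scene [ 607.21555081 -248.7726704    74.        ]
```

View pics/s6.png

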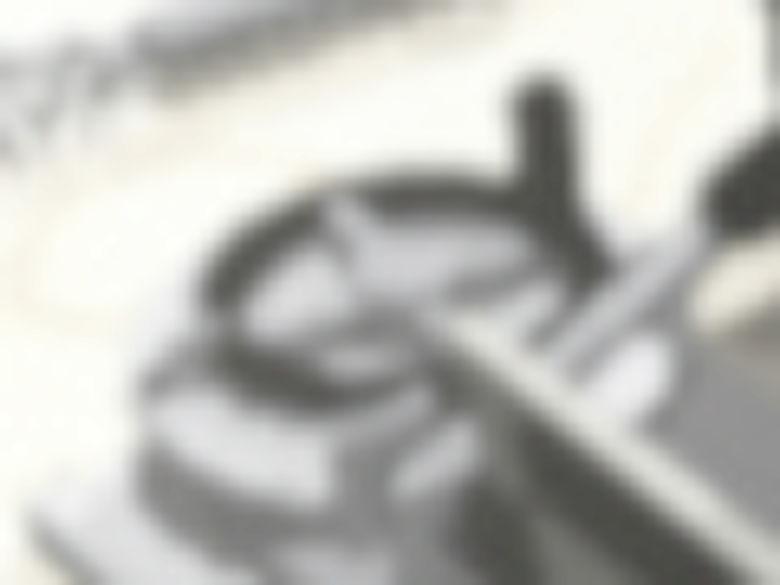

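```bash
python3 - <<'E'
from h import *
t=env.read_camera("top");s=env.read_camera("scene")
print("tin1",tri(t,(174,247.6),s,(386.9,281.5)),"tin2",tri(t,(291.2,248.5),s,(295,213)))
k=lambda X,Y,z,x,y:((X+.5)/z-.5+x,(Y+.5)/z-.5+y)
nt=k(80,683,10,215,150);ns=k(513,297,10,270,230)
print("NLtop",nt,ns,tri(t,nt,s,ns)); 
nb=k(503,417,10,270,230);print(nb,tri(t,k(85,712,10,215,150),s,nb))
kt=k(543,85,13,180,165);kt2=k(645,215,4,205,150);print("knobtop",tri(t,kt2,s,kt),onz(t,*kt2,113),onz(s,*kt,113))
# pred
print(((proj(s,[530,175,45])-[270,230]+.5)*10-.5))
# whisk, bowl check: bowl base
# cup
E
```

```text
tin1 (array([438.64297698, 324.13348905,  22.49089467]), np.float64(2.556733248253074)) tin2 (array([440.56077789, -36.43400544,  22.41082148]), np.float64(2.188920174782042))
NLtop (222.55, 217.85) (320.85, 259.25) (array([529.75242752, 176.80453441,  40.62899235]), np.float64(3.654950484143704))
(319.85, 271.25) (array([530.24194612, 179.33061736,  -1.24139909]), np.float64(0.6943972303361408))
knobtop (array([ 563.86708466, -254.00825087,  113.96430952]), np.float64(2.0835408232549764)) [ 564.96277768 -254.84699003  113.        ] [ 562.56296047 -254.37409134  113.        ]
[[501.62111002 280.20866641]]
```

```bash
python3 - <<'E'
from h import *
t=env.read_camera("top")
im=cv2.imread("pics/top0.png").astype(float).mean(2)
pts=[];
for u in range(228,311,2):
    col=im[208:226,u-1:u+2].mean(1)
    g=np.diff(col); i=g[6:14].argmin()+6   # falling edge
    # subpixel parabola
    d=.5*(g[i-1]-g[i+1])/(g[i-1]-2*g[i]+g[i+1]) if 0<i<len(g)-1 else 0
    pts.append((u,208+i+.5+d))
pts=np.array(pts);
p=np.polyfit(pts[:,0],pts[:,1],1);r=pts[:,1]-np.polyval(p,pts[:,0]);ok=abs(r)<.7;p=np.polyfit(pts[ok,0],pts[ok,1],1)
print(pts[::4].round(2).tolist(),ok.sum())
a=onz(t,228,np.polyval(p,228),45);b=onz(t,310,np.polyval(p,310),45);print(a,b,"yaw",-np.arctan2((a-b)[0],(a-b)[1]))
for row in (190,200,208): 
  print(row,[int(x) for x in im[row-2:row+3,214:234].mean(0)],[int(x) for x in im[row-2:row+3,304:322].mean(0)])
E
```

```text
[[228.0, 218.22], [236.0, 217.7], [244.0, 217.38], [252.0, 217.12], [260.0, 217.24], [268.0, 216.68], [276.0, 216.48], [284.0, 216.16], [292.0, 216.24], [300.0, 215.93], [308.0, 215.68]] 42
[529.83361192 158.12803842  45.        ] [540.73365857 -93.72852055  45.        ] yaw 0.043251797254406976
190 [124, 124, 124, 124, 125, 124, 125, 126, 122, 104, 77, 57, 58, 58, 59, 67, 86, 102, 107, 109] [119, 119, 118, 116, 112, 101, 98, 97, 84, 69, 72, 90, 107, 117, 119, 121, 122, 123]
200 [126, 126, 127, 126, 126, 127, 128, 128, 124, 105, 76, 59, 60, 61, 63, 73, 96, 115, 123, 123] [126, 121, 120, 120, 115, 111, 112, 118, 110, 91, 85, 102, 121, 135, 137, 137, 137, 138]
208 [128, 129, 129, 129, 130, 130, 129, 126, 120, 101, 73, 61, 59, 62, 63, 72, 94, 114, 124, 123] [120, 120, 119, 119, 116, 110, 102, 106, 104, 88, 80, 86, 108, 128, 137, 137, 137, 138]
```

```bash
python3 - <<'E'
from h import *
t=env.read_camera("top")
R=Ro.from_euler("z",.0425).as_matrix()
a=onz(t,223.7,200,45);b=onz(t,312.7,200,45)
for n,p,y in(("L",a,135),("R",b,-141)): print(n,p,(R.T@p)[1]-y)
n=np.array([535.3,32.2,0]);print("x st",(R.T@n)[0]+56)
w=np.array([604,-258.7,0]);print("wheel",(R.T@w)[:2]+[0,300])
q=np.array([529.9,177.5,0]);print("NL",(R.T@q)[:2]+[56,-141])
E
```

```text
L [586.62497981 173.71383367  45.        ] 13.632915097836019
R [ 590.3380723  -102.05844665   45.        ] 13.951895204602181
x st 592.184718013018
wheel [592.46315418  15.87133031]
NL [592.96298531  13.82574851]
```

```bash
cat >> h.py <<'E'
SO=np.array([591.3,39.35,0]);SYAW=.0425;SR=Ro.from_euler("z",SYAW).as_matrix()
def S(*p): return SO+SR@np.array(p,float)
def inS(p): return SR.T@(np.array(p)-SO)
E
python3 - <<'E'
from h import *
st();print(S(-3,-70,200));goto(S(-3,-70,240),yaw=SYAW);goto(S(-3,-70,199.5),yaw=SYAW)
E
```

```text
t 4.28 pos [545.6 -33.1 298.7] rot [3.142 0.    0.033] F [-0.2  1.2 -0.5] open 0.541 q [-0.18  0.52  1.86 -0.    0.76  1.36]
[591.27681345 -30.71425239 200.        ]
shift [ 0.305 -0.006  0.392] turn [array([ 0.   ,  0.   , -0.012])]
shift [ 0.305 -0.006  0.662] turn [array([ 0.   ,  0.   , -0.012])]
```

```bash
python3 -m pendant '[{"x":0.305,"y":-0.006,"z":0.05,"rx":0,"ry":0,"rz":-0.012,"jaw":0.3},{"x":0.305,"y":-0.006,"z":0.3,"rx":0,"ry":0,"rz":-0.012,"jaw":0.3},{"x":0.305,"y":-0.006,"z":0.5,"rx":0,"ry":0,"rz":-0.012,"jaw":0.3},{"x":0.305,"y":-0.006,"z":0.6,"rx":0,"ry":0,"rz":-0.012,"jaw":0.3},{"x":0.305,"y":-0.006,"z":0.66,"rx":0,"ry":0,"rz":-0.012,"jaw":0.3},{"x":0.305,"y":-0.006,"z":0.66,"rx":0,"ry":0,"rz":-0.012,"jaw":0.3}]'; python3 - <<'E'
from h import *
st()
E
```

```text
t: 5.03
eef_pos: [591.5, -30.7, 199.9]
tcp_rot: [3.141, -0.0, 0.043]
ft_force: [-0.6, 0.1, -1.6]
opening: 0.535
t 5.03 pos [591.5 -30.7 199.9] rot [ 3.141 -0.     0.043] F [-0.6  0.1 -1.6] open 0.535 q [-0.16  0.71  1.81 -0.    0.62  1.36]
```

```bash
python3 -m pendant '[{"x":0,"y":0,"z":0.006,"rx":0,"ry":0,"rz":0,"jaw":0.3},{"x":0,"y":0,"z":0.006,"rx":0,"ry":0,"rz":0,"jaw":0.7},{"x":0,"y":0,"z":0.006,"rx":0,"ry":0,"rz":0,"jaw":0.7},{"x":0,"y":0,"z":0.006,"rx":0,"ry":0,"rz":0,"jaw":0.7},{"x":0,"y":0,"z":-0.3,"rx":0,"ry":0,"rz":0,"jaw":0.7},{"x":0,"y":0,"z":-0.7,"rx":0,"ry":0,"rz":0,"jaw":0.7},{"x":-0.2,"y":-0.3,"z":-0.7,"rx":0,"ry":0,"rz":0,"jaw":0.85},{"x":-0.5,"y":-0.6,"z":-0.7,"rx":0,"ry":0,"rz":0,"jaw":0.85},{"x":-0.9,"y":-0.9,"z":-0.7,"rx":0,"ry":0,"rz":0,"jaw":0.85},{"x":-0.9,"y":-0.9,"z":-0.7,"rx":0,"ry":0,"rz":0,"jaw":0.85}]'; python3 - <<'E'
from h import *
st()
t=env.read_camera("top");s=env.read_camera("scene");print(tins(t),tins(s))
crop(t,"t7",100,130,250,150,3.2);goto([439,324,250],yaw=SYAW)
E
```

```text
t: 6.28
eef_pos: [448.1, 99.9, 305.0]
tcp_rot: [3.142, 0.001, 0.045]
ft_force: [0.8, -0.7, -0.4]
opening: 0.848
t 6.28 pos [448.1  99.9 305. ] rot [3.142e+00 1.000e-03 4.500e-02] F [ 0.8 -0.7 -0.4] open 0.848 q [ 0.08  0.41  2.06 -0.    0.67  1.6 ]
[(np.int32(111), array([290.3, 200.6]), array([593.1, -32.8,  23. ])), (np.int32(119), array([174.1, 247.6]), array([439.3, 322.7,  23. ]))] [(np.int32(113), array([386.7, 281.6]), array([438.9, 325.4,  23. ]))]
shift [-0.008 -1.501  0.367] turn [array([ 0.   , -0.001,  0.002])]
```

View pics/t7.png

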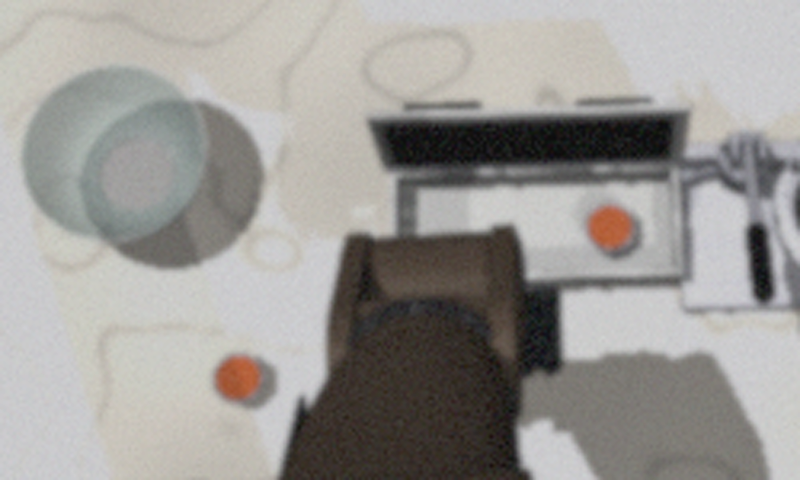

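```bash
python3 -m pendant '[{"x":0,"y":-0.4,"z":0,"rx":0,"ry":0,"rz":0,"jaw":0.85},{"x":0,"y":-0.75,"z":0,"rx":0,"ry":0,"rz":0,"jaw":0.85},{"x":0,"y":-1,"z":0.1,"rx":0,"ry":0,"rz":0,"jaw":0.85}]';python3 -m pendant '[{"x":-0.008,"y":-0.3,"z":0.1,"rx":0,"ry":0,"rz":0,"jaw":0.85},{"x":-0.008,"y":-0.5,"z":0.2,"rx":0,"ry":0,"rz":0,"jaw":0.85},{"x":-0.008,"y":-0.5,"z":0.2,"rx":0,"ry":0,"rz":0,"jaw":0.85},{"x":-0.008,"y":-0.5,"z":0.2,"rx":0,"ry":0,"rz":0,"jaw":0.85}]'; python3 - <<'E'
from h import *
st()
t=env.read_camera("top");s=env.read_camera("scene");print(tins(t),tins(s))
goto([439,324,194],yaw=SYAW)
E
```

```text
t: 6.75
eef_pos: [445.8, 249.8, 290.2]
tcp_rot: [-3.141, -0.003, 0.042]
ft_force: [0.1, 0.6, 0.2]
opening: 0.852
t: 7.25
eef_pos: [440.8, 322.5, 259.7]
tcp_rot: [3.141, -0.0, 0.042]
ft_force: [0.1, -0.5, -0.5]
opening: 0.852
t 7.25 pos [440.8 322.5 259.7] rot [ 3.141 -0.     0.042] F [ 0.1 -0.5 -0.5] open 0.852 q [ 0.51  0.57  1.89 -0.    0.68  2.04]
[(np.int32(109), array([290.2, 200.6]), array([593. , -32.5,  23. ]))] []
shift [-0.011 -0.012  0.441] turn [array([-0.   , -0.001, -0.001])]
```

```bash
python3 -m pendant '[{"x":-0.011,"y":-0.012,"z":0.2,"rx":0,"ry":0,"rz":0,"jaw":0.85},{"x":-0.011,"y":-0.012,"z":0.44,"rx":0,"ry":0,"rz":0,"jaw":0.85},{"x":-0.011,"y":-0.012,"z":0.44,"rx":0,"ry":0,"rz":0,"jaw":0.85},{"x":-0.011,"y":-0.012,"z":0.44,"rx":0,"ry":0,"rz":0,"jaw":0.3},{"x":-0.011,"y":-0.012,"z":0.44,"rx":0,"ry":0,"rz":0,"jaw":0.3},{"x":-0.011,"y":-0.012,"z":0.44,"rx":0,"ry":0,"rz":0,"jaw":0.3},{"x":-0.011,"y":-0.012,"z":0.44,"rx":0,"ry":0,"rz":0,"jaw":0.3},{"x":-0.011,"y":-0.012,"z":0.1,"rx":0,"ry":0,"rz":0,"jaw":0.3},{"x":-0.011,"y":0,"z":-0.2,"rx":0,"ry":0,"rz":0,"jaw":0.3},{"x":-0.011,"y":0,"z":-0.2,"rx":0,"ry":0,"rz":0,"jaw":0.3}]'; python3 - <<'E'
from h import *
st();goto(S(-3,70,288),yaw=SYAW)
E
```

```text
t: 8.6
eef_pos: [438.4, 323.2, 292.6]
tcp_rot: [-3.139, -0.005, 0.043]
ft_force: [0.1, -0.7, -1.8]
opening: 0.541
t 8.6 pos [438.4 323.2 292.6] rot [-3.139 -0.005  0.043] F [ 0.1 -0.7 -1.8] open 0.541 q [ 0.51  0.52  1.87 -0.    0.74  2.04]
shift [0.917 1.468 0.032] turn [array([-0.003, -0.006,  0.   ])]
```

```bash
python3 -m pendant '[{"x":0.1,"y":0.35,"z":0,"rx":0,"ry":0,"rz":0,"jaw":0.3},{"x":0.3,"y":0.7,"z":0,"rx":0,"ry":0,"rz":0,"jaw":0.3},{"x":0.6,"y":0.95,"z":0,"rx":0,"ry":0,"rz":0,"jaw":0.3},{"x":0.6,"y":0.95,"z":0,"rx":0,"ry":0,"rz":0,"jaw":0.3}]'; python3 - <<'E'
from h import *
st();goto(S(-3,70,199.5),yaw=SYAW)
E
```

```text
t: 9.1
eef_pos: [536.4, 182.1, 288.4]
tcp_rot: [3.141, 0.0, 0.039]
ft_force: [0.6, 0.5, -0.6]
opening: 0.542
t 9.1 pos [536.4 182.1 288.4] rot [3.141 0.    0.039] F [ 0.6  0.5 -0.6] open 0.542 q [ 0.21  0.55  1.82 -0.    0.77  1.74]
shift [0.307 0.498 0.593] turn [array([ 0.   ,  0.   , -0.005])]
```

```bash
python3 -m pendant '[{"x":0.15,"y":0.3,"z":0,"rx":0,"ry":0,"rz":0,"jaw":0.3},{"x":0.307,"y":0.498,"z":0,"rx":0,"ry":0,"rz":0,"jaw":0.3},{"x":0.307,"y":0.498,"z":0.2,"rx":0,"ry":0,"rz":0,"jaw":0.3},{"x":0.307,"y":0.498,"z":0.4,"rx":0,"ry":0,"rz":0,"jaw":0.3},{"x":0.307,"y":0.498,"z":0.55,"rx":0,"ry":0,"rz":0,"jaw":0.3},{"x":0.307,"y":0.498,"z":0.592,"rx":0,"ry":0,"rz":0,"jaw":0.3},{"x":0.307,"y":0.498,"z":0.592,"rx":0,"ry":0,"rz":0,"jaw":0.3}]'; python3 - <<'E'
from h import *
st();goto(S(-3,70,199),yaw=SYAW)
E
```

```text
t: 9.98
eef_pos: [583.1, 112.4, 200.6]
tcp_rot: [3.142, 0.001, 0.043]
ft_force: [0.0, -0.1, -0.7]
opening: 0.544
t 9.97 pos [583.1 112.4 200.6] rot [3.142e+00 1.000e-03 4.300e-02] F [ 0.  -0.1 -0.7] open 0.544 q [ 0.08  0.71  1.8  -0.    0.63  1.61]
shift [0.014 0.022 0.01 ] turn [array([0.   , 0.001, 0.001])]
```

```bash
python3 -m pendant '[{"x":0,"y":0,"z":0.012,"rx":0,"ry":0,"rz":0,"jaw":0.3},{"x":0,"y":0,"z":0.012,"rx":0,"ry":0,"rz":0,"jaw":0.7},{"x":0,"y":0,"z":0.012,"rx":0,"ry":0,"rz":0,"jaw":0.7},{"x":0,"y":0,"z":0.012,"rx":0,"ry":0,"rz":0,"jaw":0.7},{"x":0,"y":0,"z":-0.3,"rx":0,"ry":0,"rz":0,"jaw":0.7},{"x":0,"y":0,"z":-0.7,"rx":0,"ry":0,"rz":0,"jaw":0.7},{"x":-0.5,"y":0,"z":-0.8,"rx":0,"ry":0,"rz":0,"jaw":0.2},{"x":-0.9,"y":0,"z":-0.8,"rx":0,"ry":0,"rz":0,"jaw":0},{"x":-0.9,"y":0,"z":-0.8,"rx":0,"ry":0,"rz":0,"jaw":0},{"x":-0.9,"y":0,"z":-0.8,"rx":0,"ry":0,"rz":0,"jaw":0}]'; python3 - <<'E'
from h import *
st()
t=env.read_camera("top");s=env.read_camera("scene");print(tins(t),tins(s))
crop(t,"t8",150,130,200,150,4);crop(s,"s8",140,140,200,150,4)
E
```

```text
t: 11.22
eef_pos: [448.7, 106.2, 321.5]
tcp_rot: [3.142, -0.001, 0.043]
ft_force: [0.5, 0.4, 0.6]
opening: 0.334
t 11.22 pos [448.7 106.2 321.5] rot [ 3.142e+00 -1.000e-03  4.300e-02] F [0.5 0.4 0.6] open 0.334 q [ 0.09  0.38  2.04 -0.    0.72  1.62]
[(np.int32(110), array([289.6, 192.1]), array([620.5, -30.3,  23. ])), (np.int32(31), array([244.4, 198.8]), array([597. , 111.8,  23. ]))] [(np.int32(27), array([292.3, 257.8]), array([572.2, 114.4,  23. ]))]
```

View pics/t8.png

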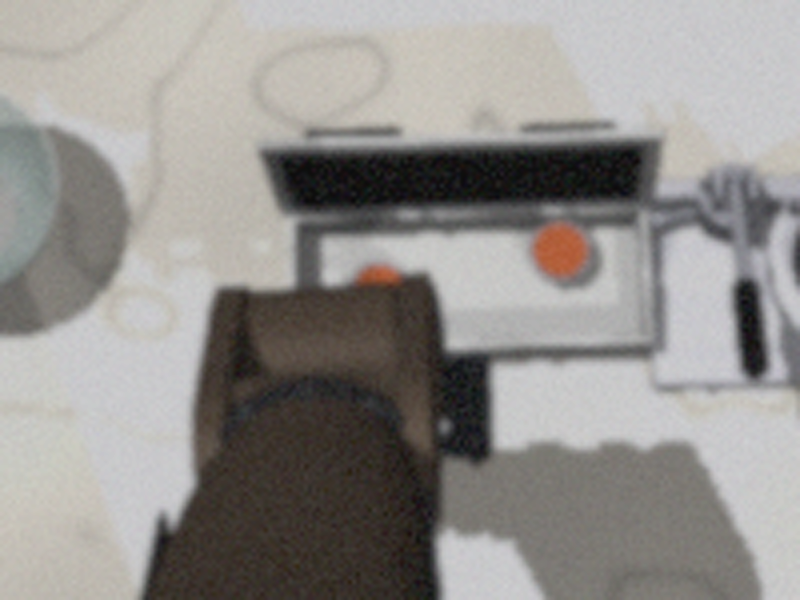

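View pics/s8.png

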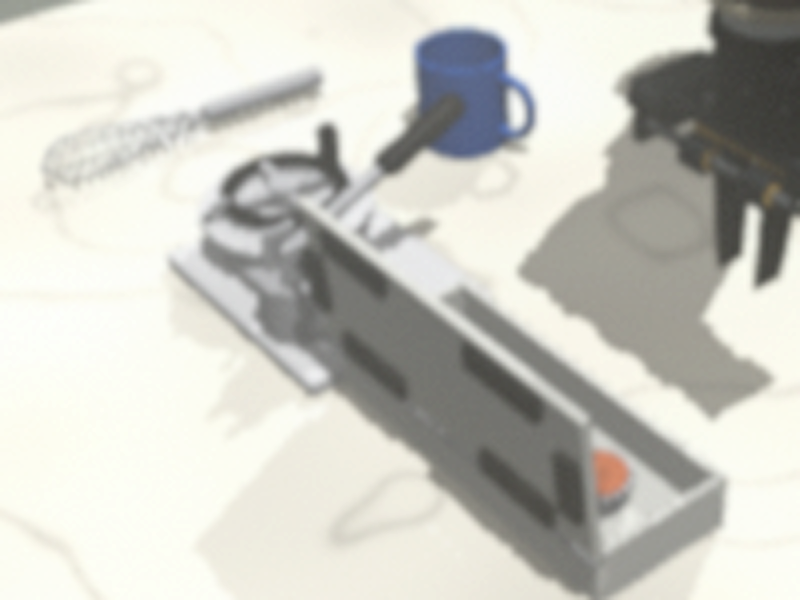

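```bash
python3 - <<'E'
from h import *
print(inS(env.state()["eef_pos"]));goto(S(122,0,390),yaw=SYAW);goto(S(122,0,312),yaw=SYAW)
E
```

```text
[-138.57026218   72.75742267  321.04253114]
shift [ 1.738  0.485 -0.457] turn [array([ 0.   , -0.002,  0.   ])]
shift [1.737 0.485 0.063] turn [array([ 0.   , -0.002,  0.   ])]
```

```bash
python3 -m pendant '[{"x":0.1,"y":0.15,"z":-0.3,"rx":0,"ry":0,"rz":0,"jaw":0},{"x":0.4,"y":0.3,"z":-0.5,"rx":0,"ry":0,"rz":0,"jaw":0},{"x":0.7,"y":0.485,"z":-0.5,"rx":0,"ry":0,"rz":0,"jaw":0},{"x":1,"y":0.485,"z":-0.5,"rx":0,"ry":0,"rz":0,"jaw":0}]';python3 -m pendant '[{"x":0.3,"y":0,"z":0,"rx":0,"ry":0,"rz":0,"jaw":0},{"x":0.738,"y":0,"z":0,"rx":0,"ry":0,"rz":0,"jaw":0},{"x":0.738,"y":0,"z":0,"rx":0,"ry":0,"rz":0,"jaw":0},{"x":0.738,"y":0,"z":0,"rx":0,"ry":0,"rz":0,"jaw":0},{"x":0.738,"y":0,"z":0,"rx":0,"ry":0,"rz":0,"jaw":0}]'; python3 - <<'E'
from h import *
st();goto(S(122,0,390),yaw=SYAW);goto(S(122,0,312),yaw=SYAW)
t=env.read_camera("top");s=env.read_camera("scene");print(tins(t),tins(s))
crop(t,"t9",150,130,200,150,4);crop(s,"s9",140,140,200,150,4)
E
```

```text
t: 11.82
eef_pos: [604.1, 38.0, 396.0]
tcp_rot: [3.141, -0.001, 0.041]
ft_force: [-0.1, 0.1, 0.8]
opening: 0.007
t: 12.45
eef_pos: [711.6, 44.6, 396.1]
tcp_rot: [3.142, 0.0, 0.043]
ft_force: [0.6, -0.1, -0.4]
opening: 0.003
t 12.45 pos [711.6  44.6 396.1] rot [3.142 0.    0.043] F [ 0.6 -0.1 -0.4] open 0.003 q [-0.03  0.63  1.33 -0.    1.19  1.5 ]
shift [0.011 0.001 0.04 ] turn [array([0., 0., 0.])]
shift [0.011 0.001 0.56 ] turn [array([0., 0., 0.])]
[(np.int32(117), array([289.2, 192.2]), array([620.5, -29.3,  23. ]))] []
```

View pics/t9.png

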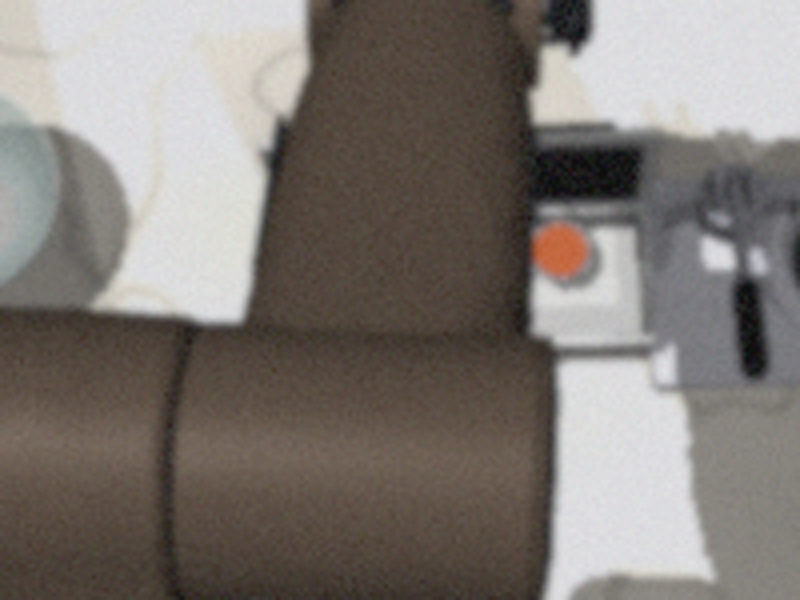

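View pics/s9.png

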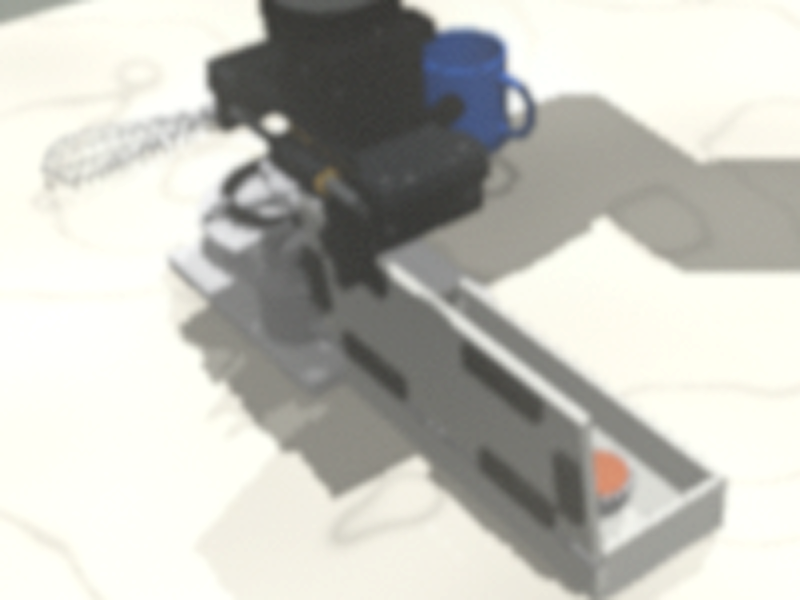

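```bash
python3 -m pendant '[{"x":0.01,"y":0,"z":0.2,"rx":0,"ry":0,"rz":0,"jaw":0},{"x":0.01,"y":0,"z":0.4,"rx":0,"ry":0,"rz":0,"jaw":0},{"x":0.01,"y":0,"z":0.56,"rx":0,"ry":0,"rz":0,"jaw":0},{"x":0.01,"y":0,"z":0.56,"rx":0,"ry":0,"rz":0,"jaw":0}]'; python3 - <<'E'
from h import *
st()
s=env.read_camera("scene");crop(s,"s10",140,140,200,150,4)
E
```

```text
t: 13.05
eef_pos: [713.1, 44.6, 310.9]
tcp_rot: [-3.141, 0.003, 0.043]
ft_force: [-0.0, -0.9, 0.9]
opening: 0.005
t 13.05 pos [713.1  44.6 310.9] rot [-3.141e+00  3.000e-03  4.300e-02] F [-0.  -0.9  0.9] open 0.005 q [-0.03  0.71  1.4  -0.    1.03  1.5 ]
```

View pics/s10.png

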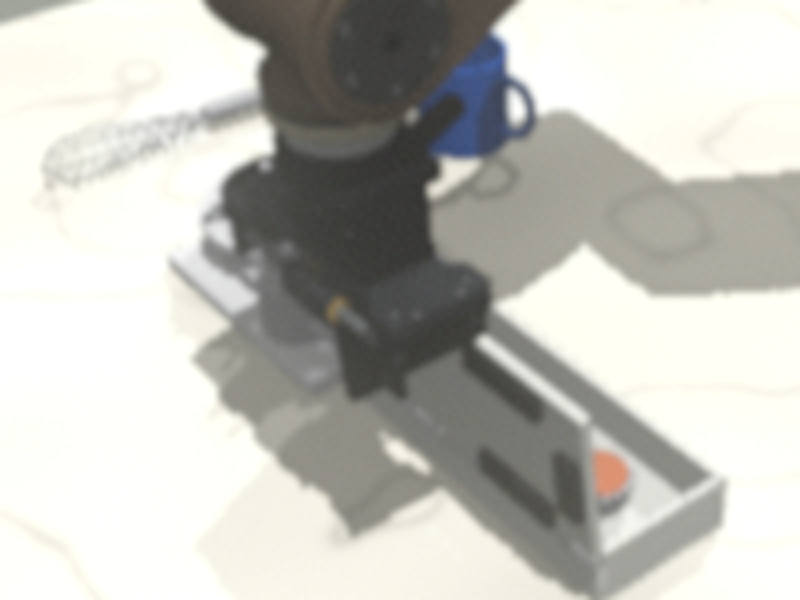

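Fingers are behind the lid's middle, clear of the pads. Now pull toward the robot.

```bash
python3 -m pendant '[{"x":-0.1,"y":0,"z":0,"rx":0,"ry":0,"rz":0,"jaw":0},{"x":-0.18,"y":0,"z":0,"rx":0,"ry":0,"rz":0,"jaw":0},{"x":-0.26,"y":0,"z":0,"rx":0,"ry":0,"rz":0,"jaw":0},{"x":-0.33,"y":0,"z":0,"rx":0,"ry":0,"rz":0,"jaw":0},{"x":-0.4,"y":0,"z":0,"rx":0,"ry":0,"rz":0,"jaw":0}]';python3 -m pendant '[{"x":-0.08,"y":0,"z":0,"rx":0,"ry":0,"rz":0,"jaw":0},{"x":-0.16,"y":0,"z":0,"rx":0,"ry":0,"rz":0,"jaw":0},{"x":-0.24,"y":0,"z":0,"rx":0,"ry":0,"rz":0,"jaw":0},{"x":-0.32,"y":0,"z":0,"rx":0,"ry":0,"rz":0,"jaw":0},{"x":-0.38,"y":0,"z":0,"rx":0,"ry":0,"rz":0,"jaw":0},{"x":-0.4,"y":0,"z":0,"rx":0,"ry":0,"rz":0,"jaw":0}]'; python3 - <<'E'
from h import *
st();print(inS(env.state()["eef_pos"]))
s=env.read_camera("scene");crop(s,"s11",140,140,200,150,4)
E
```

```text
t: 13.72
eef_pos: [653.4, 42.1, 312.6]
tcp_rot: [3.141, -0.002, 0.043]
ft_force: [2.3, 0.8, 0.5]
opening: 0.006
t: 14.48
eef_pos: [593.1, 39.5, 312.0]
tcp_rot: [3.142, 0.001, 0.043]
ft_force: [0.6, -0.0, -0.0]
opening: 0.004
t 14.47 pos [593.1  39.5 312. ] rot [3.142e+00 1.000e-03 4.300e-02] F [ 0.6 -0.  -0. ] open 0.004 q [-0.04  0.55  1.73 -0.    0.86  1.48]
[1.83294184e+00 1.09409202e-01 3.11992252e+02]
```

View pics/s11.png

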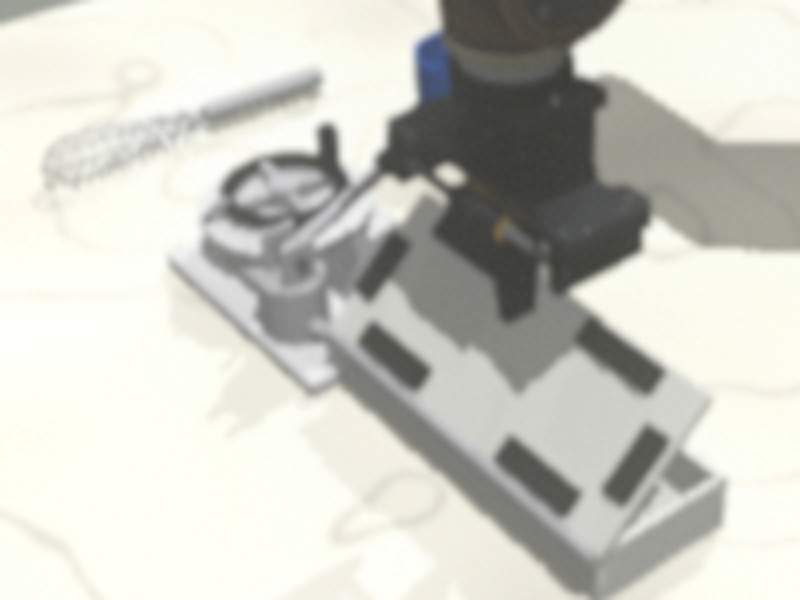

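```bash
python3 -m pendant '[{"x":-0.05,"y":0,"z":-0.1,"rx":0,"ry":0,"rz":0,"jaw":0},{"x":-0.2,"y":-0.3,"z":-0.1,"rx":0,"ry":0,"rz":0,"jaw":0},{"x":-0.34,"y":-0.52,"z":-0.1,"rx":0,"ry":0,"rz":0,"jaw":0},{"x":-0.34,"y":-0.52,"z":-0.1,"rx":0,"ry":0,"rz":0,"jaw":0},{"x":-0.34,"y":-0.52,"z":-0.1,"rx":0,"ry":0,"rz":0,"jaw":0},{"x":-0.34,"y":-0.52,"z":-0.1,"rx":0,"ry":0,"rz":0,"jaw":0},{"x":-0.34,"y":-0.52,"z":-0.1,"rx":0,"ry":0,"rz":0,"jaw":0},{"x":-0.34,"y":-0.52,"z":-0.1,"rx":0,"ry":0,"rz":0,"jaw":0},{"x":-0.34,"y":-0.52,"z":-0.1,"rx":0,"ry":0,"rz":0,"jaw":0},{"x":-0.34,"y":-0.52,"z":-0.1,"rx":0,"ry":0,"rz":0,"jaw":0}]'; python3 - <<'E'
from h import *
st();print(inS(env.state()["eef_pos"]))
s=env.read_camera("scene");crop(s,"s12",140,140,200,150,4)
t=env.read_camera("top");crop(t,"t12",150,130,250,150,3.2)
E
```

```text
t: 15.78
eef_pos: [539.5, 115.2, 326.9]
tcp_rot: [3.141, 0.0, 0.043]
ft_force: [0.3, -0.0, 0.3]
opening: 0.006
t 15.78 pos [539.5 115.2 326.9] rot [3.141 0.    0.043] F [ 0.3 -0.   0.3] open 0.006 q [ 0.09  0.48  1.82 -0.    0.83  1.62]
[-48.54327037  78.01908912 326.88748746]
```

View pics/s12.png

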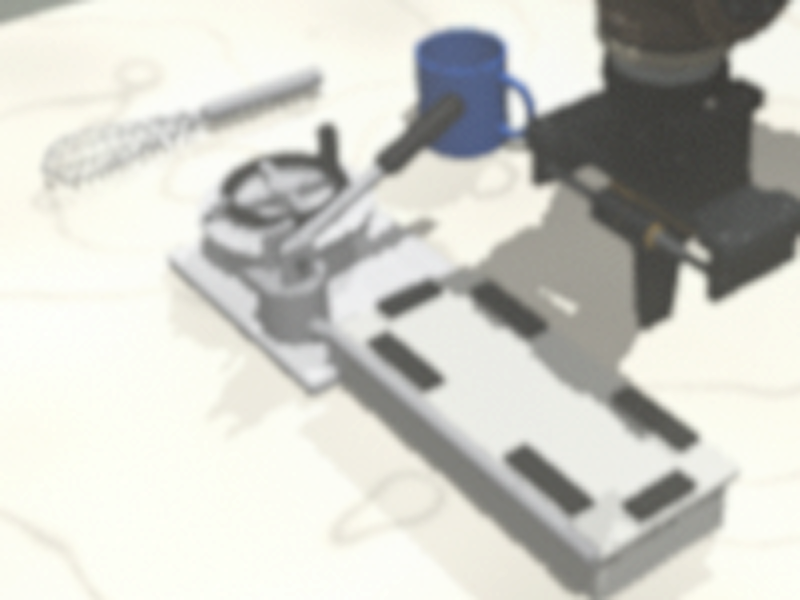

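View pics/t12.png

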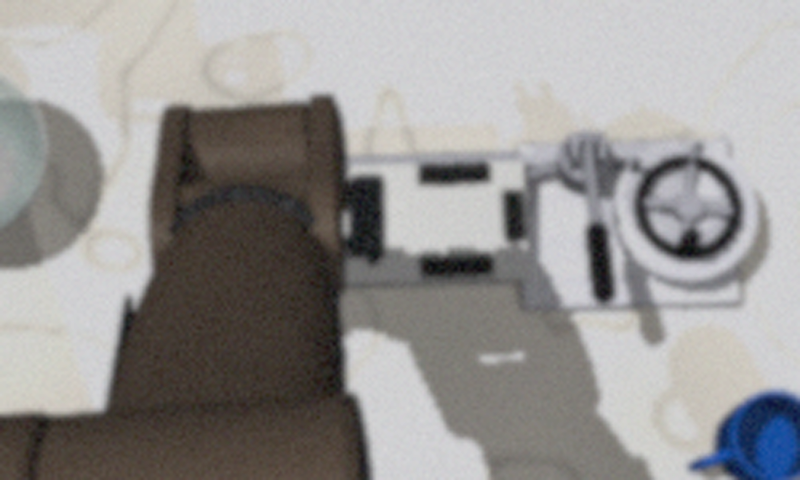

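```bash
python3 - <<'E'
from h import *
t=env.read_camera("top");s=env.read_camera("scene")
k=lambda X,Y,z,x,y:((X+.5)/z-.5+x,(Y+.5)/z-.5+y)
for n,p,q in(("p2",(456,265),S(-49,-78,61)),("p4",(454,172),S(43,-78,61)),("p3",(515,215),S(-1,-134,61))):
    w=onz(t,*k(*p,3.2,150,130),61);print(n,w.round(1),inS(w).round(1))
for n,p in dict(p1=(655,420),p2=(510,310),p3=(410,298),p4=(406,361),p5=(549,480),p6=(660,495)).items():
    w=onz(s,*k(*p,4,140,140),60);print(n,w.round(1),inS(w).round(1))
E
```

```text
p2 [546.3 -38.5  61. ] [-48.3 -75.9  61. ]
p4 [638.3 -35.7  61. ] [ 43.8 -77.   61. ]
p3 [596.2 -94.6  61. ] [  -0.8 -134.1   61. ]
p1 [542.3 123.2  60. ] [-45.3  85.8  60. ]
p2 [548.3 -31.3  60. ] [-46.  -68.8  60. ]
p3 [597.5 -87.3  60. ] [   0.9 -126.8   60. ]
p4 [639.3 -28.6  60. ] [ 45.1 -69.9  60. ]
p5 [632.3 125.8  60. ] [44.6 84.6 60. ]
p6 [585.4 178.8  60. ] [  0.  139.6  60. ]
```

```bash
python3 -m pendant '[{"x":-0.002,"y":0,"z":0.3,"rx":0,"ry":0,"rz":0,"jaw":0},{"x":-0.002,"y":0,"z":0.46,"rx":0,"ry":0,"rz":0,"jaw":0},{"x":-0.002,"y":0,"z":0.5,"rx":0,"ry":0,"rz":0,"jaw":0},{"x":-0.002,"y":0,"z":0.52,"rx":0,"ry":0,"rz":0,"jaw":0},{"x":-0.002,"y":0,"z":0.54,"rx":0,"ry":0,"rz":0,"jaw":0},{"x":-0.002,"y":0,"z":0.54,"rx":0,"ry":0,"rz":0,"jaw":0}]'; python3 - <<'E'
from h import *
st()
E
```

```text
t: 16.73
eef_pos: [539.2, 115.3, 246.9]
tcp_rot: [3.142, -0.001, 0.043]
ft_force: [-0.3, 0.1, 0.9]
opening: 0.007
t 16.73 pos [539.2 115.3 246.9] rot [ 3.142e+00 -1.000e-03  4.300e-02] F [-0.3  0.1  0.9] open 0.007 q [ 0.09  0.6   1.89 -0.    0.65  1.62]
```

```bash
for i in 1; do python3 -m pendant '[{"x":0,"y":0,"z":0.007,"rx":0,"ry":0,"rz":0,"jaw":0},{"x":0,"y":0,"z":0.014,"rx":0,"ry":0,"rz":0,"jaw":0}]'; done;  python3 -m pendant '[{"x":0,"y":0,"z":0.007,"rx":0,"ry":0,"rz":0,"jaw":0},{"x":0,"y":0,"z":0.014,"rx":0,"ry":0,"rz":0,"jaw":0}]'
```

```text
t: 16.98
eef_pos: [539.4, 115.3, 245.1]
tcp_rot: [-3.142, -0.002, 0.043]
ft_force: [-5.3, -1.3, 20.9]
opening: 0.007
t: 17.23
eef_pos: [539.3, 115.3, 244.8]
tcp_rot: [-3.142, -0.003, 0.043]
ft_force: [-10.6, -2.2, 42.9]
opening: 0.001
```

```bash
python3 -m pendant '[{"x":0,"y":0,"z":-0.15,"rx":0,"ry":0,"rz":0,"jaw":0},{"x":0,"y":0.35,"z":-0.15,"rx":0,"ry":0,"rz":0,"jaw":0},{"x":0,"y":0.7,"z":-0.15,"rx":0,"ry":0,"rz":0,"jaw":0},{"x":0,"y":1,"z":-0.15,"rx":0,"ry":0,"rz":0,"jaw":0}]'; python3 -m pendant '[{"x":0,"y":0.03,"z":0,"rx":0,"ry":0,"rz":0,"jaw":0},{"x":0,"y":0.03,"z":0.05,"rx":0,"ry":0,"rz":0,"jaw":0},{"x":0,"y":0.03,"z":0.09,"rx":0,"ry":0,"rz":0,"jaw":0},{"x":0,"y":0.03,"z":0.11,"rx":0,"ry":0,"rz":0,"jaw":0},{"x":0,"y":0.03,"z":0.125,"rx":0,"ry":0,"rz":0,"jaw":0},{"x":0,"y":0.03,"z":0.133,"rx":0,"ry":0,"rz":0,"jaw":0},{"x":0,"y":0.03,"z":0.136,"rx":0,"ry":0,"rz":0,"jaw":0}]'; python3 - <<'E'
from h import *
st();print(inS(env.state()["eef_pos"]))
E
```

```text
t: 17.73
eef_pos: [545.8, -36.3, 264.9]
tcp_rot: [3.141, -0.002, 0.043]
ft_force: [0.1, -0.1, 0.3]
opening: 0.007
t: 18.6
eef_pos: [545.7, -38.0, 245.0]
tcp_rot: [3.141, -0.001, 0.044]
ft_force: [-6.5, 2.0, 26.1]
opening: 0.003
t 18.6 pos [545.7 -38.  245. ] rot [ 3.141e+00 -1.000e-03  4.400e-02] F [-6.5  2.  26.1] open 0.003 q [-0.19  0.6   1.9  -0.    0.64  1.34]
[-48.84589301 -75.32482577 245.0459247 ]
```

```bash
python3 -m pendant '[{"x":0,"y":0,"z":-0.3,"rx":0,"ry":0,"rz":0,"jaw":0},{"x":0.1,"y":0.1,"z":-0.4,"rx":0,"ry":0,"rz":-0.23,"jaw":0},{"x":0.2,"y":0.2,"z":-0.4,"rx":0,"ry":0,"rz":-0.46,"jaw":0},{"x":0.32,"y":0.39,"z":-0.4,"rx":0,"ry":0,"rz":-0.69,"jaw":0},{"x":0.32,"y":0.39,"z":-0.4,"rx":0,"ry":0,"rz":-0.9,"jaw":0},{"x":0.32,"y":0.39,"z":-0.4,"rx":0,"ry":0,"rz":-1,"jaw":0}]'; python3 -m pendant '[{"x":0,"y":0,"z":0,"rx":0,"ry":0,"rz":-0.23,"jaw":0},{"x":0,"y":0,"z":0,"rx":0,"ry":0,"rz":-0.46,"jaw":0},{"x":0,"y":0,"z":0,"rx":0,"ry":0,"rz":-0.69,"jaw":0},{"x":0,"y":0,"z":0,"rx":0,"ry":0,"rz":-0.9,"jaw":0},{"x":0,"y":0,"z":0,"rx":0,"ry":0,"rz":-1,"jaw":0},{"x":0,"y":0,"z":0,"rx":0,"ry":0,"rz":-1,"jaw":0}]'; python3 - <<'E'
from h import *
st();print(inS(env.state()["eef_pos"]))
goto(S(-1,-134,252),yaw=SYAW+np.pi/2)
s=env.read_camera("scene");crop(s,"s13",140,140,200,150,4)
E
```

```text
t: 19.35
eef_pos: [596.4, -94.7, 303.2]
tcp_rot: [-3.141, 0.0, 0.833]
ft_force: [0.0, -0.7, 0.1]
opening: 0.005
t: 20.1
eef_pos: [596.3, -94.5, 303.5]
tcp_rot: [-3.141, -0.0, 1.614]
ft_force: [-0.5, 0.1, 0.1]
opening: 0.005
t 20.1 pos [596.3 -94.5 303.5] rot [-3.141 -0.     1.614] F [-0.5  0.1  0.1] open 0.005 q [-0.27  0.58  1.71 -0.    0.85 -0.31]
[  -0.6615761  -133.96880696  303.46775435]
shift [-0.    -0.002  0.343] turn [array([-0.001, -0.   ,  0.001])]
```

View pics/s13.png

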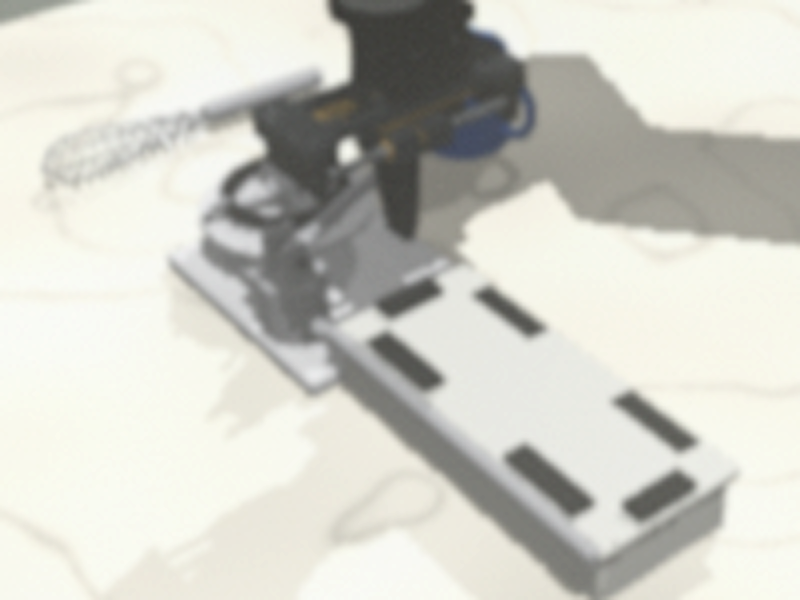

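```bash
python3 -m pendant '[{"x":0,"y":0,"z":0.2,"rx":0,"ry":0,"rz":0,"jaw":0},{"x":0,"y":0,"z":0.27,"rx":0,"ry":0,"rz":0,"jaw":0},{"x":0,"y":0,"z":0.32,"rx":0,"ry":0,"rz":0,"jaw":0},{"x":0,"y":0,"z":0.35,"rx":0,"ry":0,"rz":0,"jaw":0},{"x":0,"y":0,"z":0.38,"rx":0,"ry":0,"rz":0,"jaw":0},{"x":0,"y":0,"z":0.395,"rx":0,"ry":0,"rz":0,"jaw":0},{"x":0,"y":0,"z":0.403,"rx":0,"ry":0,"rz":0,"jaw":0},{"x":0,"y":0,"z":0.403,"rx":0,"ry":0,"rz":0,"jaw":0}]'
```

```text
t: 21.15
eef_pos: [596.2, -95.4, 245.2]
tcp_rot: [3.14, 0.0, 1.613]
ft_force: [-4.4, 2.1, 14.8]
opening: 0.003
```

```bash
python3 -m pendant '[{"x":0,"y":0,"z":0.008,"rx":0,"ry":0,"rz":0,"jaw":0},{"x":0,"y":0,"z":0.008,"rx":0,"ry":0,"rz":0,"jaw":0}]'; python3 -m pendant '[{"x":0,"y":0,"z":-0.14,"rx":0,"ry":0,"rz":0,"jaw":0},{"x":0.18,"y":0.15,"z":-0.14,"rx":0,"ry":0,"rz":0,"jaw":0},{"x":0.375,"y":0.293,"z":-0.14,"rx":0,"ry":0,"rz":0,"jaw":0},{"x":0.375,"y":0.293,"z":-0.09,"rx":0,"ry":0,"rz":0,"jaw":0},{"x":0.375,"y":0.293,"z":-0.05,"rx":0,"ry":0,"rz":0,"jaw":0},{"x":0.375,"y":0.293,"z":-0.03,"rx":0,"ry":0,"rz":0,"jaw":0},{"x":0.375,"y":0.293,"z":-0.01,"rx":0,"ry":0,"rz":0,"jaw":0},{"x":0.375,"y":0.293,"z":-0.003,"rx":0,"ry":0,"rz":0,"jaw":0},{"x":0.375,"y":0.293,"z":-0.003,"rx":0,"ry":0,"rz":0,"jaw":0}]'; python3 - <<'E'
from h import *
st();print(inS(env.state()["eef_pos"]))
E
```

```text
t: 21.4
eef_pos: [596.2, -95.4, 245.0]
tcp_rot: [3.14, 0.001, 1.614]
ft_force: [-9.2, 2.2, 25.6]
opening: 0.005
t: 22.52
eef_pos: [637.3, -37.8, 245.1]
tcp_rot: [3.14, -0.0, 1.612]
ft_force: [-7.7, 5.4, 25.9]
opening: 0.009
t 22.52 pos [637.3 -37.8 245.1] rot [ 3.14  -0.     1.612] F [-7.7  5.4 25.9] open 0.009 q [-0.16  0.69  1.66  0.    0.78 -0.2 ]
[ 42.65190938 -79.03707539 245.11180395]
```

```bash
python3 -m pendant '[{"x":0,"y":0,"z":-0.14,"rx":0,"ry":0,"rz":0,"jaw":0},{"x":0.35,"y":0,"z":-0.14,"rx":0,"ry":0,"rz":0,"jaw":0},{"x":0.7,"y":0,"z":-0.14,"rx":0,"ry":0,"rz":0,"jaw":0},{"x":1,"y":0,"z":-0.14,"rx":0,"ry":0,"rz":0,"jaw":0},{"x":1,"y":0,"z":-0.08,"rx":0,"ry":0,"rz":0,"jaw":0},{"x":1,"y":0,"z":-0.05,"rx":0,"ry":0,"rz":0,"jaw":0},{"x":1,"y":0,"z":-0.03,"rx":0,"ry":0,"rz":0,"jaw":0},{"x":1,"y":0,"z":-0.015,"rx":0,"ry":0,"rz":0,"jaw":0},{"x":1,"y":0,"z":0,"rx":0,"ry":0,"rz":0,"jaw":0},{"x":1,"y":0,"z":0,"rx":0,"ry":0,"rz":0,"jaw":0}]'; python3 - <<'E'
from h import *
st();print(inS(env.state()["eef_pos"]))
E
```

```text
t: 23.78
eef_pos: [631.2, 111.0, 245.0]
tcp_rot: [3.141, -0.001, 1.611]
ft_force: [-10.0, 4.2, 26.0]
opening: 0.006
t 23.77 pos [631.2 111.  245. ] rot [ 3.141e+00 -1.000e-03  1.611e+00] F [-10.    4.2  26. ] open 0.006 q [0.07 0.7  1.66 0.   0.79 0.03]
[ 42.89661318  69.93947917 245.04894152]
```

```bash
python3 -m pendant '[{"x":0,"y":0,"z":-0.14,"rx":0,"ry":0,"rz":0,"jaw":0},{"x":0.2,"y":-0.15,"z":-0.14,"rx":0,"ry":0,"rz":0,"jaw":0},{"x":0.427,"y":-0.293,"z":-0.14,"rx":0,"ry":0,"rz":0,"jaw":0},{"x":0.427,"y":-0.293,"z":-0.09,"rx":0,"ry":0,"rz":0,"jaw":0},{"x":0.427,"y":-0.293,"z":-0.05,"rx":0,"ry":0,"rz":0,"jaw":0},{"x":0.427,"y":-0.293,"z":-0.03,"rx":0,"ry":0,"rz":0,"jaw":0},{"x":0.427,"y":-0.293,"z":-0.01,"rx":0,"ry":0,"rz":0,"jaw":0},{"x":0.427,"y":-0.293,"z":0,"rx":0,"ry":0,"rz":0,"jaw":0},{"x":0.427,"y":-0.293,"z":0,"rx":0,"ry":0,"rz":0,"jaw":0}]'; python3 - <<'E'
from h import *
st();print(inS(env.state()["eef_pos"]))
E
```

```text
t: 24.9
eef_pos: [585.1, 173.3, 244.9]
tcp_rot: [3.141, -0.0, 1.612]
ft_force: [-10.8, 0.1, 30.9]
opening: 0.003
t 24.9 pos [585.1 173.3 244.9] rot [ 3.141 -0.     1.612] F [-10.8   0.1  30.9] open 0.003 q [0.18 0.66 1.74 0.   0.74 0.14]
[ -0.5347267  134.0772369  244.90158643]
```

```bash
python3 -m pendant '[{"x":0,"y":0,"z":-0.3,"rx":0,"ry":0,"rz":0,"jaw":0},{"x":0,"y":-0.3,"z":-0.6,"rx":0,"ry":0,"rz":0,"jaw":0.3},{"x":0,"y":-0.6,"z":-0.6,"rx":0,"ry":0,"rz":0,"jaw":0.3},{"x":0,"y":-0.9,"z":-0.6,"rx":0,"ry":0,"rz":0,"jaw":0.3},{"x":0,"y":-0.9,"z":-0.6,"rx":0,"ry":0,"rz":0,"jaw":0.3}]'; python3 - <<'E'
from h import *
st()
s=env.read_camera("scene");crop(s,"s14",140,140,200,150,4);crop(s,"s15",185,165,60,45,13)
t=env.read_camera("top")
A=np.mean([env.read_camera("top")["img"].astype(float) for _ in range(8)],0);np.save("topavg.npy",A)
t["img"]=A.astype(np.uint8);crop(t,"t14",335,165,60,50,13)
E
```

```text
t: 25.52
eef_pos: [448.3, 167.7, 332.7]
tcp_rot: [-3.14, 0.0, 1.613]
ft_force: [-0.1, 0.5, 0.7]
opening: 0.291
t 25.52 pos [448.3 167.7 332.7] rot [-3.14   0.     1.613] F [-0.1  0.5  0.7] open 0.291 q [ 0.22  0.38  1.99 -0.    0.77  0.18]
```

View pics/s14.png

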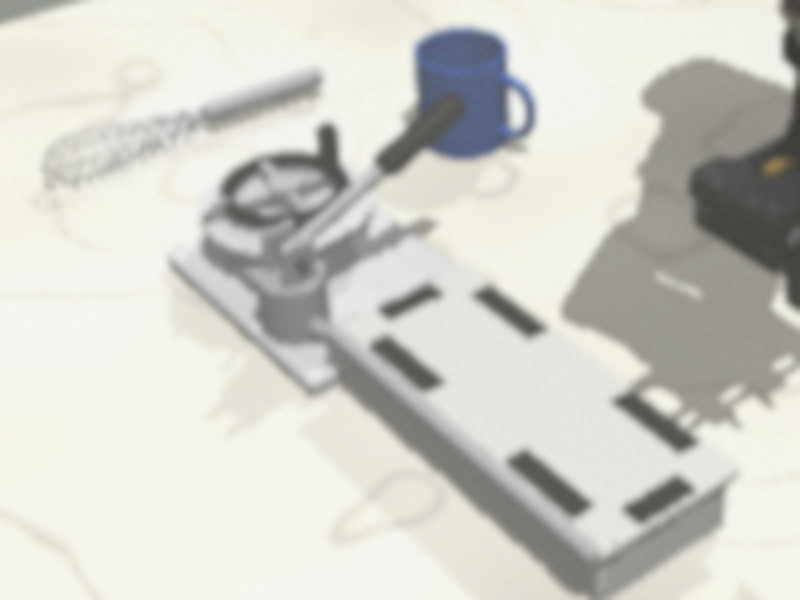

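View pics/s15.png

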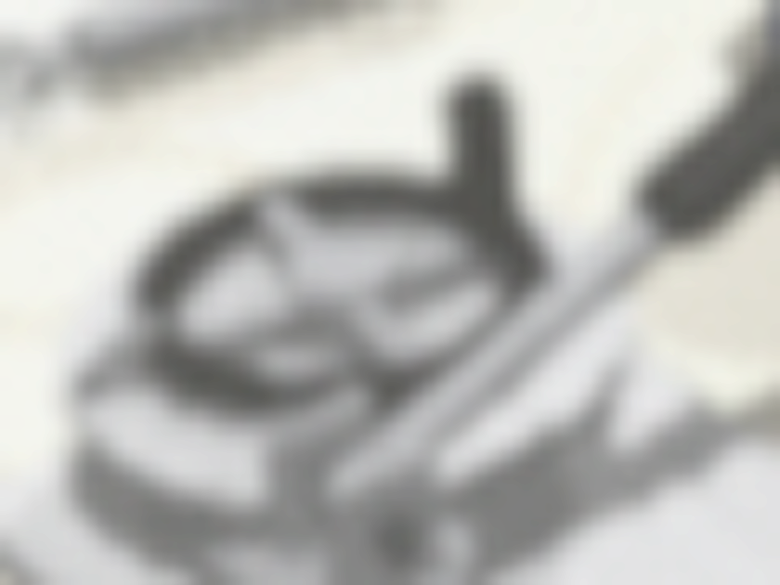

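View pics/t14.png

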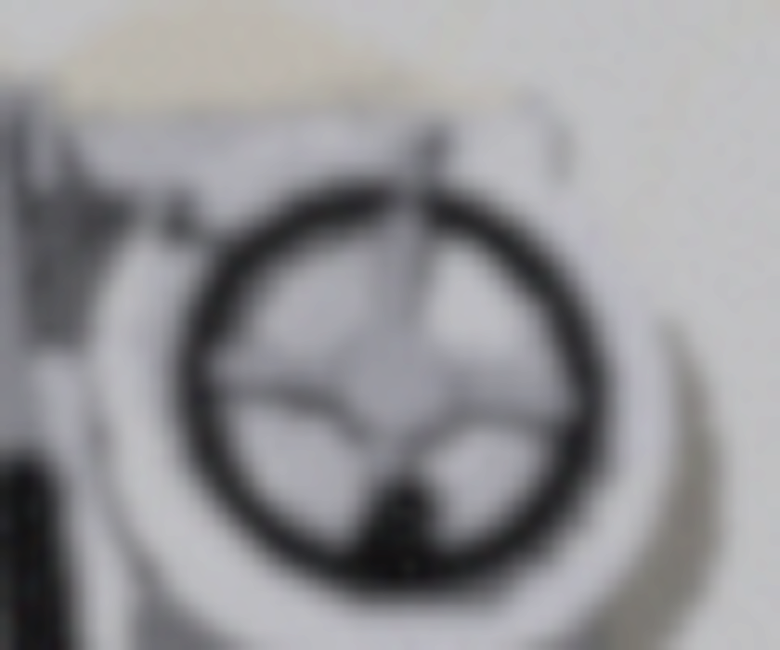

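```bash
python3 - <<'E'
from h import *
t=env.read_camera("top");s=env.read_camera("scene")
s["img"]=np.mean([env.read_camera("scene")["img"].astype(float) for _ in range(8)],0).astype(np.uint8)
im=cv2.resize(s["img"][170:215,180:240,::-1],None,fx=13,fy=13,interpolation=cv2.INTER_LANCZOS4)
im=np.clip((im.astype(float)-60)*1.6,0,255).astype(np.uint8);cv2.imwrite("pics/s16.png",im)
A=np.load("topavg.npy").astype(np.uint8)
im=cv2.resize(A[170:190,340:380,::-1],None,fx=20,fy=20,interpolation=cv2.INTER_LANCZOS4)
im=np.clip((im.astype(float)-40)*1.8,0,255).astype(np.uint8);cv2.imwrite("pics/t16.png",im)
w=S(0,-300,0)
for a in(-.25,-.15,-.05,.85,.95,1.05):
  for z in(45,66,74):
    P=w+[64*np.cos(a+SYAW),64*np.sin(a+SYAW),z]
    print(a,z,"top",((proj(t,P)[0]-[340,170]+.5)*20).round(0),"scene",((proj(s,P)[0]-[180,170]+.5)*13).round(0))
print("centre74",((proj(t,w+[0,0,74])[0]-[340,170]+.5)*20).round(0),((proj(s,w+[0,0,74])[0]-[180,170]+.5)*13).round(0),"knob?")
E
```

```text
-0.25 45 top [557. 152.] scene [155. 365.]
-0.25 66 top [580. 113.] scene [144. 294.]
-0.25 74 top [590.  97.] scene [139. 266.]
-0.15 45 top [517. 146.] scene [164. 379.]
-0.15 66 top [539. 106.] scene [152. 307.]
-0.15 74 top [548.  91.] scene [148. 279.]
-0.05 45 top [476. 143.] scene [175. 391.]
-0.05 66 top [498. 103.] scene [163. 319.]
-0.05 74 top [507.  88.] scene [159. 291.]
0.85 45 top [158. 285.] scene [366. 453.]
0.85 66 top [176. 247.] scene [356. 381.]
0.85 74 top [183. 232.] scene [352. 352.]
0.95 45 top [134. 316.] scene [393. 453.]
0.95 66 top [152. 279.] scene [383. 380.]
0.95 74 top [159. 264.] scene [380. 352.]
1.05 45 top [114. 350.] scene [420. 451.]
1.05 66 top [131. 313.] scene [411. 378.]
1.05 74 top [138. 299.] scene [408. 350.]
centre74 [514. 490.] [397. 202.] knob?
```

View pics/s16.png

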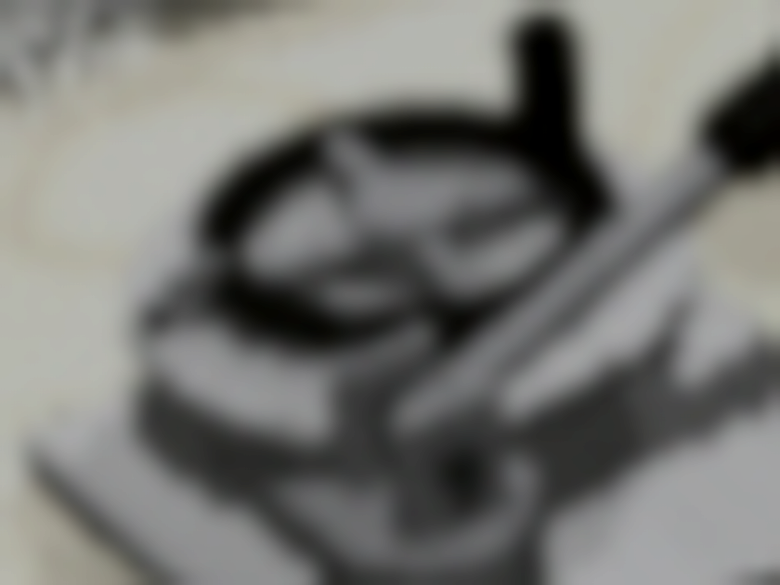

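View pics/t16.png

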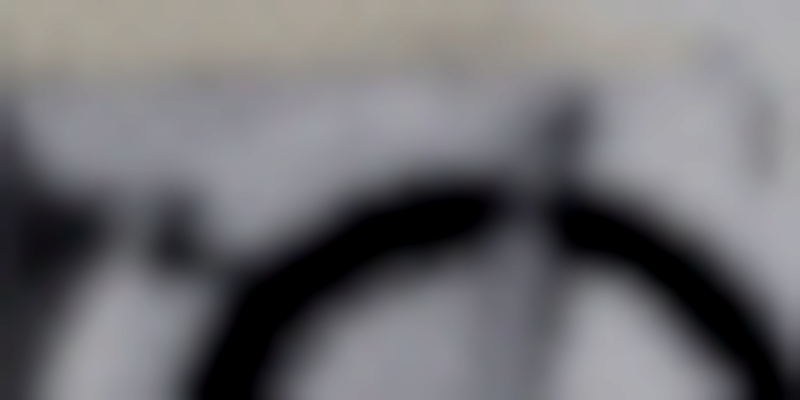

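```bash
python3 - <<'E'
from h import *
print("knob meas in S",inS([564,-254.5,0]))
st();goto([470,-255,345],yaw=SYAW-.2)
E
```

```text
knob meas in S [ -39.76021414 -292.42475591    0.        ]
t 26.52 pos [449.8 168.8 332.6] rot [3.142 0.    1.614] F [-0.4  0.1  0.5] open 0.302 q [ 0.22  0.39  1.99 -0.    0.77  0.18]
shift [-2.829  0.014 -0.082] turn [array([ 0.   , -0.   ,  2.255])]
```

```bash
python3 -m pendant '[{"x":-0.25,"y":0,"z":-0.1,"rx":0,"ry":0,"rz":0.22,"jaw":0.4},{"x":-0.5,"y":0,"z":-0.1,"rx":0,"ry":0,"rz":0.44,"jaw":0.4},{"x":-0.75,"y":0,"z":-0.1,"rx":0,"ry":0,"rz":0.66,"jaw":0.4},{"x":-1,"y":0,"z":-0.1,"rx":0,"ry":0,"rz":0.88,"jaw":0.4},{"x":-1,"y":0,"z":-0.1,"rx":0,"ry":0,"rz":1,"jaw":0.4}]'; python3 - <<'E'
from h import *
st();goto([455,-130,345],yaw=SYAW-.2)
E
```

```text
t: 27.15
eef_pos: [456.3, 17.1, 347.7]
tcp_rot: [3.141, 0.0, 0.821]
ft_force: [-0.7, 1.0, 0.2]
opening: 0.4
t 27.15 pos [456.3  17.1 347.7] rot [3.141 0.    0.821] F [-0.7  1.   0.2] open 0.4 q [-0.11  0.33  2.02 -0.    0.78  0.64]
shift [-0.724  0.662  0.018] turn [array([ 0.   , -0.   ,  1.246])]
```

```bash
python3 -m pendant '[{"x":-0.2,"y":0.2,"z":0,"rx":0,"ry":0,"rz":0.22,"jaw":0.4},{"x":-0.4,"y":0.37,"z":0,"rx":0,"ry":0,"rz":0.44,"jaw":0.4},{"x":-0.6,"y":0.55,"z":0,"rx":0,"ry":0,"rz":0.66,"jaw":0.4},{"x":-0.724,"y":0.662,"z":0,"rx":0,"ry":0,"rz":0.88,"jaw":0.4},{"x":-0.724,"y":0.662,"z":0,"rx":0,"ry":0,"rz":1,"jaw":0.4}]'; python3 - <<'E'
from h import *
st();goto([480,-256,345],yaw=SYAW-.2)
E
```

```text
t: 27.78
eef_pos: [455.9, -129.8, 347.6]
tcp_rot: [3.141, -0.0, 0.036]
ft_force: [0.1, -1.0, 0.4]
opening: 0.401
t 27.77 pos [ 455.9 -129.8  347.6] rot [ 3.141 -0.     0.036] F [ 0.1 -1.   0.4] open 0.401 q [-0.42  0.36  1.99 -0.    0.8   1.12]
shift [0.13  0.847 0.017] turn [array([ 0.   , -0.   ,  0.247])]
```

```bash
python3 -m pendant '[{"x":0,"y":0.3,"z":0,"rx":0,"ry":0,"rz":0.12,"jaw":0.4},{"x":0.05,"y":0.6,"z":0,"rx":0,"ry":0,"rz":0.247,"jaw":0.4},{"x":0.13,"y":0.847,"z":0,"rx":0,"ry":0,"rz":0.247,"jaw":0.4},{"x":0.13,"y":0.847,"z":0,"rx":0,"ry":0,"rz":0.247,"jaw":0.4},{"x":0.13,"y":0.847,"z":0,"rx":0,"ry":0,"rz":0.247,"jaw":0.4}]'; python3 - <<'E'
from h import *
st();goto([564,-254.5,345],yaw=SYAW-.2);goto([564,-254.5,274],yaw=SYAW-.2)
E
```

```text
t: 28.4
eef_pos: [480.5, -253.8, 347.4]
tcp_rot: [-3.141, 0.001, -0.151]
ft_force: [0.9, 0.9, -0.4]
opening: 0.401
t 28.4 pos [ 480.5 -253.8  347.4] rot [-3.141e+00  1.000e-03 -1.510e-01] F [ 0.9  0.9 -0.4] open 0.401 q [-0.61  0.44  1.82  0.    0.87  1.11]
shift [ 0.551 -0.079  0.015] turn [array([-0.001,  0.001,  0.008])]
shift [ 0.551 -0.079  0.489] turn [array([-0.001,  0.001,  0.008])]
```

```bash
python3 -m pendant '[{"x":0.3,"y":-0.04,"z":0,"rx":0,"ry":0,"rz":0,"jaw":0.4},{"x":0.551,"y":-0.079,"z":0.1,"rx":0,"ry":0,"rz":0,"jaw":0.4},{"x":0.551,"y":-0.079,"z":0.18,"rx":0,"ry":0,"rz":0,"jaw":0.4},{"x":0.551,"y":-0.079,"z":0.18,"rx":0,"ry":0,"rz":0,"jaw":0.4}]'; python3 - <<'E'
from h import *
st();goto([564,-254.5,274],yaw=SYAW-.2)
s=env.read_camera("scene");crop(s,"s17",170,120,100,100,6)
E
```

```text
t: 28.9
eef_pos: [563.7, -254.0, 319.7]
tcp_rot: [-3.141, 0.003, -0.15]
ft_force: [-0.5, 0.8, 0.0]
opening: 0.399
t 28.9 pos [ 563.7 -254.   319.7] rot [-3.141e+00  3.000e-03 -1.500e-01] F [-0.5  0.8  0. ] open 0.399 q [-0.53  0.57  1.66 -0.    0.91  1.19]
shift [0.004 0.003 0.305] turn [array([-0.001,  0.003,  0.009])]
```

View pics/s17.png

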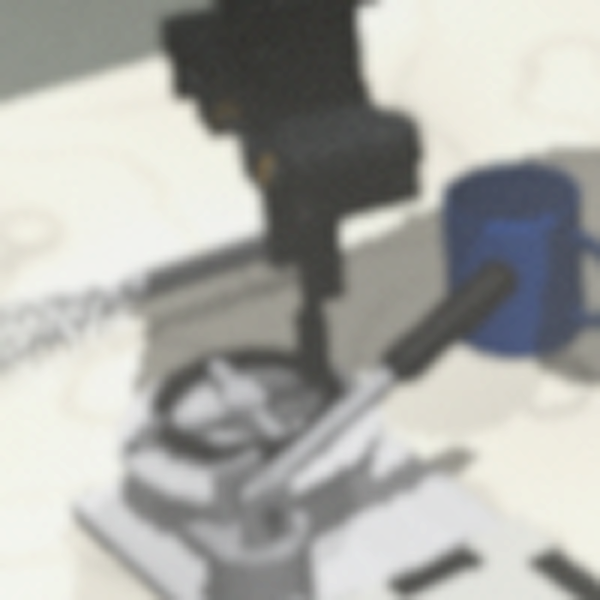

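```bash
python3 -m pendant '[{"x":0,"y":0,"z":0.1,"rx":0,"ry":0,"rz":0,"jaw":0.4},{"x":0,"y":0,"z":0.2,"rx":0,"ry":0,"rz":0,"jaw":0.4},{"x":0,"y":0,"z":0.305,"rx":0,"ry":0,"rz":0,"jaw":0.4},{"x":0,"y":0,"z":0.305,"rx":0,"ry":0,"rz":0,"jaw":0.4},{"x":0,"y":0,"z":0.305,"rx":0,"ry":0,"rz":0,"jaw":0.25},{"x":0,"y":0,"z":0.305,"rx":0,"ry":0,"rz":0,"jaw":0.25}]'; python3 -m pendant '[{"x":0,"y":0,"z":0,"rx":0,"ry":0,"rz":0,"jaw":0.2},{"x":0,"y":0,"z":0,"rx":0,"ry":0,"rz":0,"jaw":0.18},{"x":0,"y":0,"z":0,"rx":0,"ry":0,"rz":0,"jaw":0.18}]'; python3 - <<'E'
from h import *
st()
E
```

```text
t: 29.7
eef_pos: [564.4, -255.1, 275.4]
tcp_rot: [3.141, -0.001, -0.151]
ft_force: [-0.7, -0.4, 0.8]
opening: 0.271
t: 30.08
eef_pos: [564.4, -255.0, 275.2]
tcp_rot: [3.142, -0.0, -0.151]
ft_force: [-0.8, 1.9, 2.2]
opening: 0.186
t 30.07 pos [ 564.4 -255.   275.2] rot [ 3.142 -0.    -0.151] F [-0.8  1.9  2.2] open 0.186 q [-0.53  0.63  1.7   0.    0.81  1.19]
```

```bash
cat >> h.py <<'E'
def arc(phis,phi0=None,z=None):
    s=env.state();R=Ro.from_euler("xyz",s["tcp_rot"]);p0=s["eef_pos"]
    c=S(0,-300,0); v=p0-c; f0=np.arctan2(-v[1],-v[0])-SYAW
    print("phi now",round(f0,3),"rad",np.hypot(v[0],v[1]).round(1))
    for f in phis:
        P=c+40*np.array([-np.cos(f+SYAW),-np.sin(f+SYAW),0]);P[2]=p0[2]
        print(round(f,3),(R.inv().apply(P-p0)/150).round(3), "rz",round(-(f-f0)/(np.pi/4),3))
E
python3 - <<'E'
from h import *
arc([-.08,.02,.12,.22,.32])
E
```

```text
phi now -0.178 rad 40.1
-0.08 [0.002 0.026 0.   ] rz -0.125
0.02 [0.006 0.052 0.   ] rz -0.253
0.12 [0.013 0.078 0.   ] rz -0.38
0.22 [0.023 0.103 0.   ] rz -0.507
0.32 [0.035 0.127 0.   ] rz -0.635
```

```bash
python3 -m pendant '[{"x":0,"y":0,"z":0,"rx":0,"ry":0,"rz":0,"jaw":0.195},{"x":0.002,"y":0.026,"z":0,"rx":0,"ry":0,"rz":-0.125,"jaw":0.195},{"x":0.006,"y":0.052,"z":0,"rx":0,"ry":0,"rz":-0.253,"jaw":0.195},{"x":0.013,"y":0.078,"z":0,"rx":0,"ry":0,"rz":-0.38,"jaw":0.195},{"x":0.023,"y":0.103,"z":0,"rx":0,"ry":0,"rz":-0.507,"jaw":0.195},{"x":0.035,"y":0.127,"z":0,"rx":0,"ry":0,"rz":-0.635,"jaw":0.195},{"x":0.035,"y":0.127,"z":0,"rx":0,"ry":0,"rz":-0.635,"jaw":0.195}]'; python3 - <<'E'
from h import *
st();arc([.42,.52,.62,.72,.8])
E
```

```text
t: 30.95
eef_pos: [566.7, -274.9, 274.7]
tcp_rot: [3.142, 0.0, 0.347]
ft_force: [0.1, 0.4, -0.2]
opening: 0.195
t 30.95 pos [ 566.7 -274.9  274.7] rot [3.142 0.    0.347] F [ 0.1  0.4 -0.2] open 0.195 q [-0.56  0.64  1.67 -0.    0.83  0.67]
phi now 0.327 rad 40.1
0.42 [0.002 0.025 0.   ] rz -0.118
0.52 [0.007 0.051 0.   ] rz -0.246
0.62 [0.014 0.077 0.   ] rz -0.373
0.72 [0.023 0.102 0.   ] rz -0.5
0.8 [0.033 0.121 0.   ] rz -0.602
```

```bash
python3 -m pendant '[{"x":0.002,"y":0.025,"z":0,"rx":0,"ry":0,"rz":-0.118,"jaw":0.195},{"x":0.007,"y":0.051,"z":0,"rx":0,"ry":0,"rz":-0.246,"jaw":0.195},{"x":0.014,"y":0.077,"z":0,"rx":0,"ry":0,"rz":-0.373,"jaw":0.195},{"x":0.023,"y":0.102,"z":0,"rx":0,"ry":0,"rz":-0.5,"jaw":0.195},{"x":0.033,"y":0.121,"z":0,"rx":0,"ry":0,"rz":-0.602,"jaw":0.195},{"x":0.033,"y":0.121,"z":0,"rx":0,"ry":0,"rz":-0.602,"jaw":0.195}]'; python3 - <<'E'
from h import *
st();arc([.8])
for n,b in(("scene",(180,170)),("top",(340,165))):
    c=env.read_camera(n);c["img"]=np.mean([env.read_camera(n)["img"].astype(float) for _ in range(6)],0).astype(np.uint8)
    crop(c,n[0]+"18",*b,60,45,13)
E
```

```text
t: 31.7
eef_pos: [577.5, -290.0, 274.8]
tcp_rot: [-3.142, 0.0, 0.818]
ft_force: [0.4, -0.6, -0.4]
opening: 0.194
t 31.7 pos [ 577.5 -290.   274.8] rot [-3.142  0.     0.818] F [ 0.4 -0.6 -0.4] open 0.194 q [-0.57  0.66  1.62 -0.    0.85  0.19]
phi now 0.798 rad 39.8
0.8 [-0.001  0.001  0.   ] rz -0.003
```

View pics/s18.png

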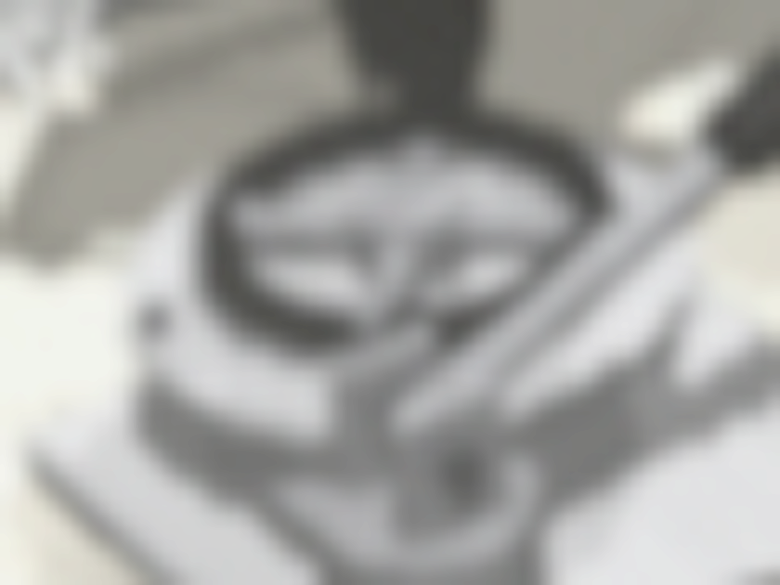

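View pics/t18.png

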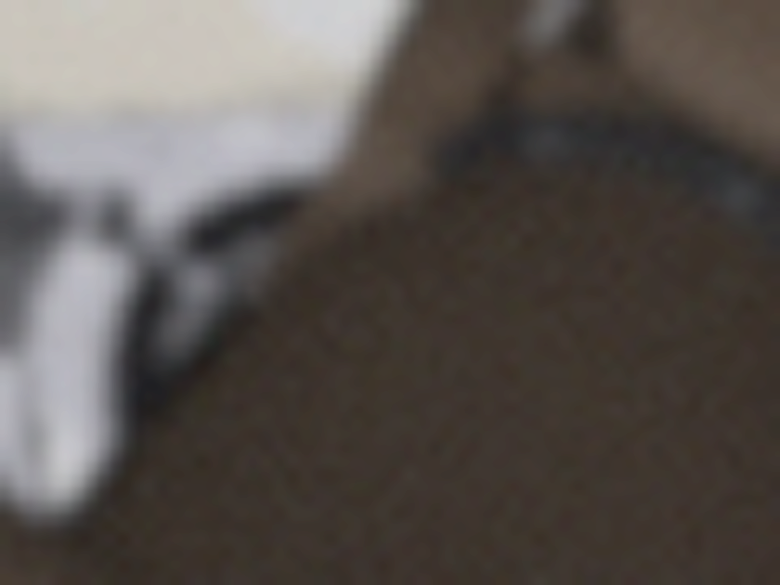

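```bash
python3 -m pendant '[{"x":0,"y":0,"z":0,"rx":0,"ry":0,"rz":0,"jaw":0.35},{"x":0,"y":0,"z":0,"rx":0,"ry":0,"rz":0,"jaw":0.35},{"x":0,"y":0,"z":-0.3,"rx":0,"ry":0,"rz":0,"jaw":0.35},{"x":0,"y":0,"z":-0.6,"rx":0,"ry":0,"rz":0,"jaw":0.35},{"x":-0.4,"y":0,"z":-0.6,"rx":0,"ry":0,"rz":0,"jaw":0.35},{"x":-0.7,"y":0,"z":-0.6,"rx":0,"ry":0,"rz":0,"jaw":0.35},{"x":-0.9,"y":0,"z":-0.6,"rx":0,"ry":0,"rz":0,"jaw":0.35}]'; python3 - <<'E'
from h import *
st();
for n,b in(("scene",(180,170)),("top",(340,165))):
    c=env.read_camera(n);c["img"]=np.mean([env.read_camera(n)["img"].astype(float) for _ in range(6)],0).astype(np.uint8)
    np.save(n+"B.npy",c["img"]);crop(c,n[0]+"19",*b,60,45,13)
E
```

```text
t: 33.28
eef_pos: [484.0, -390.0, 365.1]
tcp_rot: [3.141, 0.0, 0.819]
ft_force: [0.1, 0.3, 0.0]
opening: 0.348
t 33.27 pos [ 484.  -390.   365.1] rot [3.141 0.    0.819] F [0.1 0.3 0. ] open 0.348 q [-0.78  0.53  1.61 -0.    1.   -0.03]
```

View pics/s19.png

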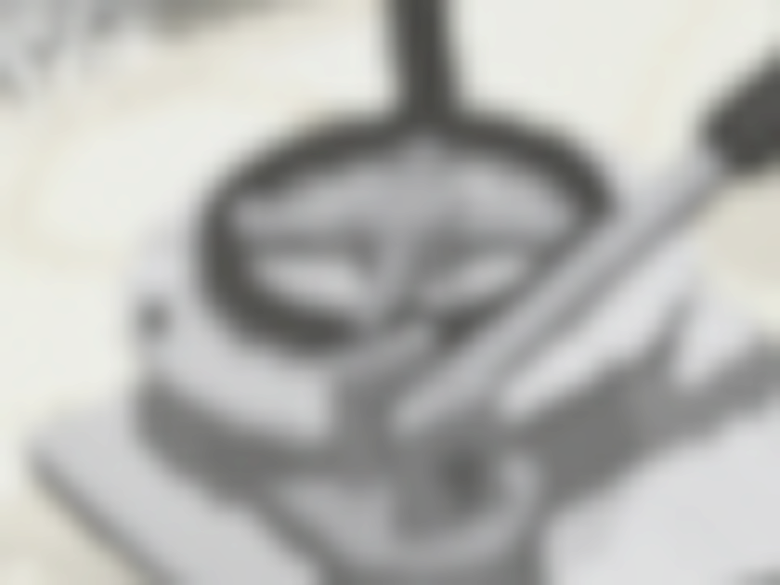

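View pics/t19.png

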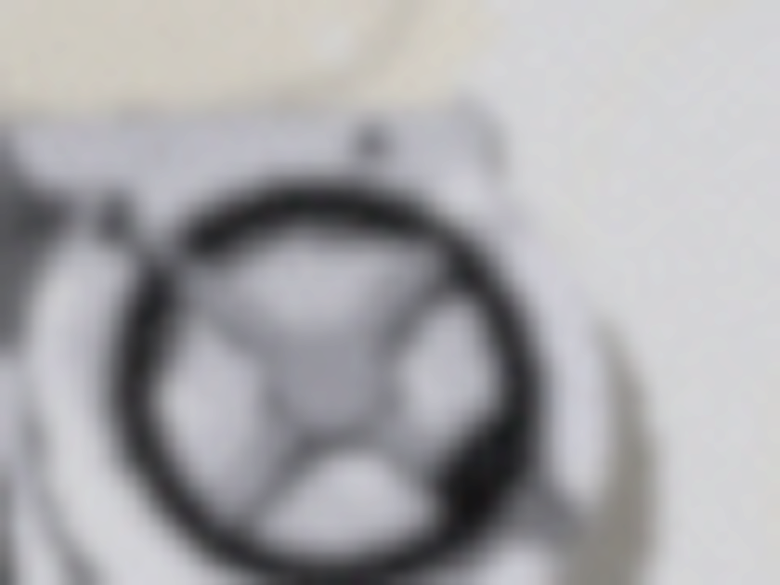

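```bash
python3 - <<'E'
from h import *
t=env.read_camera("top");s=env.read_camera("scene")
k=lambda X,Y,z,x,y:((X+.5)/z-.5+x,(Y+.5)/z-.5+y)
c1=onz(t,*k(331,385,13,340,165),71);c2=S(0,-300,0);print("centres",c1,c2)
def f(p,z,c):
    w=onz(t,*p,z)-c; return round(np.arctan2(w[1],w[0])-SYAW,3),round(np.hypot(*w[:2]),1)
for c in(c1,c2):
  for z in(45,50,55,60,66): print(z,"stub",f(k(371,140,13,340,165),z,c),"post mid",f(k(113,214,13,340,165),z,c),"post top",f(k(107,195,13,340,165),z,c),"rim ptr",f(k(175,260,13,340,165),74,c))
print("scene stub onz",[inS(onz(s,*k(152,322,13,180,170),z)).round(1)+[0,300,0] for z in(50,58,66)])
print("tri",inS(tri(t,k(371,140,13,340,165),s,k(152,322,13,180,170))[0])+[0,300,0])
# knob base/hub line
E
```

```text
centres [ 604.31557458 -260.24776021   71.        ] [ 604.04616207 -260.37910328    0.        ]
45 stub (np.float64(-0.269), np.float64(70.1)) post mid (np.float64(0.723), np.float64(67.7)) post top (np.float64(0.691), np.float64(72.2)) rim ptr (np.float64(0.854), np.float64(46.7))
50 stub (np.float64(-0.261), np.float64(68.4)) post mid (np.float64(0.746), np.float64(67.2)) post top (np.float64(0.712), np.float64(71.5)) rim ptr (np.float64(0.854), np.float64(46.7))
55 stub (np.float64(-0.253), np.float64(66.7)) post mid (np.float64(0.769), np.float64(66.6)) post top (np.float64(0.734), np.float64(70.9)) rim ptr (np.float64(0.854), np.float64(46.7))
60 stub (np.float64(-0.244), np.float64(65.0)) post mid (np.float64(0.792), np.float64(66.1)) post top (np.float64(0.755), np.float64(70.3)) rim ptr (np.float64(0.854), np.float64(46.7))
66 stub (np.float64(-0.233), np.float64(62.9)) post mid (np.float64(0.821), np.float64(65.6)) post top (np.float64(0.782), np.float64(69.7)) rim ptr (np.float64(0.854), np.float64(46.7))
45 stub (np.float64(-0.266), np.float64(70.3)) post mid (np.float64(0
[... 309 characters left out ...]
ub (np.float64(-0.25), np.float64(66.9)) post mid (np.float64(0.767), np.float64(66.9)) post top (np.float64(0.732), np.float64(71.2)) rim ptr (np.float64(0.852), np.float64(47.0))
60 stub (np.float64(-0.241), np.float64(65.2)) post mid (np.float64(0.79), np.float64(66.4)) post top (np.float64(0.754), np.float64(70.6)) rim ptr (np.float64(0.852), np.float64(47.0))
66 stub (np.float64(-0.23), np.float64(63.2)) post mid (np.float64(0.819), np.float64(65.8)) post top (np.float64(0.781), np.float64(69.9)) rim ptr (np.float64(0.852), np.float64(47.0))
scene stub onz [array([ 56.4, -25.6,  50. ]), array([ 61.5, -14.6,  58. ]), array([66.6, -3.7, 66. ])]
tri [ 62.61436383 -14.97421846  58.73690227]
```

```bash
python3 - <<'E'
from h import *
t=env.read_camera("top")
k=lambda X,Y,z,x,y:((X+.5)/z-.5+x,(Y+.5)/z-.5+y)
def d(a,b,z=68):
    w=onz(t,*k(*b,13,340,165),z)-onz(t,*k(*a,13,340,165),z);return np.arctan2(w[1],w[0])-SYAW
print("perp pair",d((232,522),(438,272))+np.pi/2,"main",d((440,465),(178,262)))
t["img"]=np.load("topB.npy")
im=cv2.resize(t["img"][174:212,344:386,::-1],None,fx=18,fy=18,interpolation=cv2.INTER_LANCZOS4)
cv2.imwrite("pics/t20.png",np.clip((im.astype(float)-50)*1.9,0,255).astype(np.uint8))
# polar profile at radii
c=S(0,-300,0)
g=t["img"].astype(np.float32).mean(2)
def prof(r,z,a):
    P=[c+[r*np.cos(x+SYAW),r*np.sin(x+SYAW),z] for x in a];q=proj(t,np.array(P)).astype(np.float32)
    return cv2.remap(g,q[:,0].reshape(1,-1),q[:,1].reshape(1,-1),cv2.INTER_CUBIC)[0]
a=np.arange(-.6,1.3,.05)
for r,z in((64,58),(64,66),(64,78),(61,66),(49,72)): 
    print(r,z,list(zip(a.round(2).tolist(),prof(r,z,a).round().astype(int).tolist())))
E
```

```text
perp pair 0.8451395060466322 main 0.8510006826402527
64 58 [(-0.6, 146), (-0.55, 141), (-0.5, 136), (-0.45, 135), (-0.4, 132), (-0.35, 123), (-0.3, 105), (-0.25, 93), (-0.2, 105), (-0.15, 125), (-0.1, 134), (-0.05, 136), (0.0, 137), (0.05, 137), (0.1, 137), (0.15, 136), (0.2, 137), (0.25, 136), (0.3, 136), (0.35, 137), (0.4, 136), (0.45, 136), (0.5, 136), (0.55, 136), (0.6, 135), (0.65, 127), (0.7, 107), (0.75, 81), (0.8, 66), (0.85, 74), (0.9, 101), (0.95, 126), (1.0, 134), (1.05, 138), (1.1, 143), (1.15, 144), (1.2, 145), (1.25, 143)]
64 66 [(-0.6, 143), (-0.55, 140), (-0.5, 137), (-0.45, 136), (-0.4, 134), (-0.35, 127), (-0.3, 113), (-0.25, 100), (-0.2, 104), (-0.15, 122), (-0.1, 133), (-0.05, 135), (0.0, 135), (0.05, 135), (0.1, 135), (0.15, 135), (0.2, 136), (0.25, 135), (0.3, 136), (0.35, 136), (0.4, 136), (0.45, 135), (0.5, 135), (0.55, 135), (0.6, 136), (0.65, 134), (0.7, 122), (0.75, 96), (0.8, 74), (0.85, 66), (0.9, 79), (0.95, 106), (1.0, 128), (1.05, 135), (1.1, 139), (1.15, 143), (1.2, 143), (1.25, 144)]
64 78 [(-0.6, 133), (-0.55, 135), (-0.5, 135), (-0.45, 134), (-0.4,
[... 667 characters left out ...]
.3, 136), (0.35, 136), (0.4, 136), (0.45, 136), (0.5, 136), (0.55, 136), (0.6, 136), (0.65, 136), (0.7, 127), (0.75, 109), (0.8, 85), (0.85, 74), (0.9, 85), (0.95, 111), (1.0, 127), (1.05, 135), (1.1, 138), (1.15, 138), (1.2, 139), (1.25, 138)]
49 72 [(-0.6, 86), (-0.55, 83), (-0.5, 73), (-0.45, 70), (-0.4, 72), (-0.35, 70), (-0.3, 68), (-0.25, 67), (-0.2, 65), (-0.15, 66), (-0.1, 68), (-0.05, 68), (0.0, 68), (0.05, 67), (0.1, 64), (0.15, 60), (0.2, 59), (0.25, 58), (0.3, 62), (0.35, 64), (0.4, 59), (0.45, 56), (0.5, 56), (0.55, 53), (0.6, 49), (0.65, 51), (0.7, 57), (0.75, 65), (0.8, 75), (0.85, 73), (0.9, 65), (0.95, 50), (1.0, 44), (1.05, 46), (1.1, 44), (1.15, 43), (1.2, 44), (1.25, 45)]
```

View pics/t20.png

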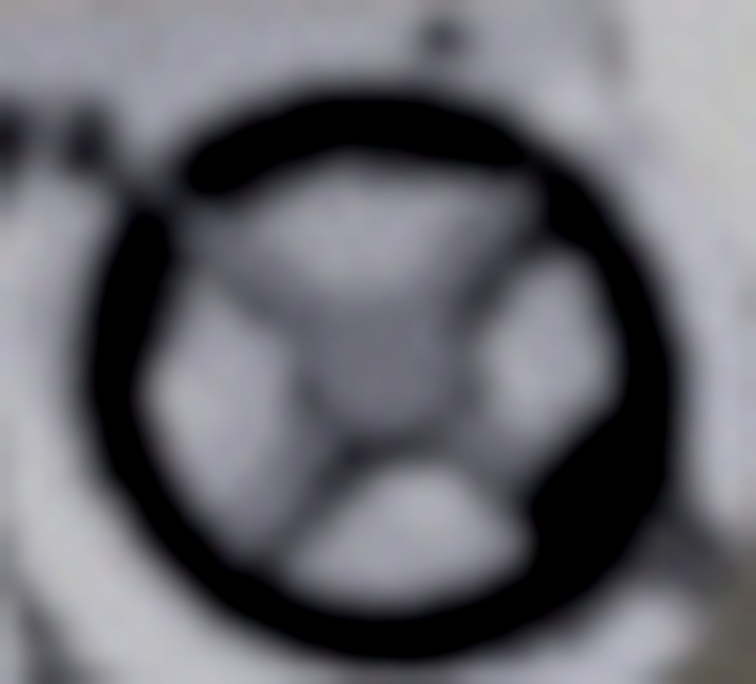

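```bash
python3 - <<'E'
from h import *
t=env.read_camera("top");c=S(0,-300,0)
def prof(g,r,z,a):
    P=[c+[r*np.cos(x+SYAW),r*np.sin(x+SYAW),z] for x in a];q=proj(t,np.array(P)).astype(np.float32)
    return cv2.remap(g,q[:,0].reshape(1,-1),q[:,1].reshape(1,-1),cv2.INTER_CUBIC)[0]
gA=np.load("topavg.npy").astype(np.float32).mean(2);gB=np.load("topB.npy").astype(np.float32).mean(2)
# relative rotation between A and B by correlation of ring profiles on rim (fixed lighting caveat)
a=np.arange(-.5,.5,.05)
for r,z in((47,73),(52,70),(55,68),(30,70)):
  print(r,z); 
  for n,g,f in(("A",gA,-.178),("B",gB,.798)): print(n,list(zip((f+a).round(2).tolist(),prof(g,r,z,f+a).round().astype(int).tolist())))
E
```

```text
47 73
A [(-0.68, 54), (-0.63, 58), (-0.58, 55), (-0.53, 54), (-0.48, 53), (-0.43, 49), (-0.38, 49), (-0.33, 49), (-0.28, 49), (-0.23, 53), (-0.18, 62), (-0.13, 69), (-0.08, 67), (-0.03, 58), (0.02, 49), (0.07, 44), (0.12, 41), (0.17, 40), (0.22, 40), (0.27, 40)]
B [(0.3, 41), (0.35, 43), (0.4, 41), (0.45, 42), (0.5, 38), (0.55, 37), (0.6, 36), (0.65, 34), (0.7, 42), (0.75, 53), (0.8, 66), (0.85, 69), (0.9, 62), (0.95, 50), (1.0, 38), (1.05, 33), (1.1, 32), (1.15, 29), (1.2, 28), (1.25, 31)]
52 70
A [(-0.68, 99), (-0.63, 103), (-0.58, 102), (-0.53, 100), (-0.48, 96), (-0.43, 93), (-0.38, 95), (-0.33, 91), (-0.28, 81), (-0.23, 75), (-0.18, 79), (-0.13, 86), (-0.08, 87), (-0.03, 87), (0.02, 86), (0.07, 84), (0.12, 82), (0.17, 82), (0.22, 80), (0.27, 83)]
B [(0.3, 94), (0.35, 91), (0.4, 88), (0.45, 89), (0.5, 85), (0.55, 84), (0.6, 81), (0.65, 85), (0.7, 84), (0.75, 89), (0.8, 87), (0.85, 81), (0.9, 68), (0.95, 67), (1.0, 74), (1.05, 81), (1.1, 78), (1.15, 79), (1.2, 83), (1.25, 83)]
55 68
A [(-0.68, 122), (-0.63, 121), (-0.58, 122), (-0.53, 118), (-0.48, 117), (-0.43, 117), (-0.38, 114)
[... 252 characters left out ...]
0.6, 112), (0.65, 111), (0.7, 111), (0.75, 106), (0.8, 99), (0.85, 84), (0.9, 80), (0.95, 93), (1.0, 106), (1.05, 115), (1.1, 113), (1.15, 114), (1.2, 116), (1.25, 115)]
30 70
A [(-0.68, 136), (-0.63, 136), (-0.58, 135), (-0.53, 133), (-0.48, 126), (-0.43, 119), (-0.38, 109), (-0.33, 99), (-0.28, 93), (-0.23, 92), (-0.18, 96), (-0.13, 99), (-0.08, 102), (-0.03, 103), (0.02, 103), (0.07, 106), (0.12, 109), (0.17, 114), (0.22, 116), (0.27, 119)]
B [(0.3, 132), (0.35, 133), (0.4, 132), (0.45, 131), (0.5, 129), (0.55, 128), (0.6, 124), (0.65, 120), (0.7, 117), (0.75, 113), (0.8, 110), (0.85, 107), (0.9, 104), (0.95, 102), (1.0, 102), (1.05, 106), (1.1, 113), (1.15, 120), (1.2, 127), (1.25, 130)]
```

```bash
python3 - <<'E'
from h import *
t=env.read_camera("top");c=S(0,-300,0)
gA=np.load("topavg.npy").astype(np.float32).mean(2);gB=np.load("topB.npy").astype(np.float32).mean(2)
def prof(g,r,z,a):
    P=[c+[r*np.cos(x+SYAW),r*np.sin(x+SYAW),z] for x in a];q=proj(t,np.array(P)).astype(np.float32)
    return cv2.remap(g,q[:,0].reshape(1,-1),q[:,1].reshape(1,-1),cv2.INTER_CUBIC)[0]
da=np.arange(-.55,.55,.01)
for n,g,f in(("A",gA,-.178),("B",gB,.82)):
  for r in(26,30,34,38):
    o=[]
    for q in(0,np.pi/2,-np.pi/2):
        p=prof(g,r,68,f+q+da); w=np.clip(np.percentile(p,85)-p,0,None); w[w<.3*w.max()]=0
        o.append(round(f+(w*da).sum()/w.sum(),3))
    print(n,r,"ptr spoke",o[0],"left",o[1],"right",o[2],"LR mean",round((o[1]+o[2])/2,3))
E
```

```text
A 26 ptr spoke -0.1 left -0.005 right -0.199 LR mean -0.102
A 30 ptr spoke -0.092 left -0.061 right -0.235 LR mean -0.148
A 34 ptr spoke -0.067 left -0.112 right -0.28 LR mean -0.196
A 38 ptr spoke -0.002 left -0.305 right -0.339 LR mean -0.322
B 26 ptr spoke 0.904 left 0.957 right 0.772 LR mean 0.864
B 30 ptr spoke 0.885 left 0.943 right 0.79 LR mean 0.866
B 34 ptr spoke 0.88 left 0.92 right 0.754 LR mean 0.837
B 38 ptr spoke 0.837 left 0.916 right 0.866 LR mean 0.891
```

```bash
python3 - <<'E'
from h import *
B=np.load("sceneB.npy")
s=env.read_camera("scene")
im=cv2.resize(B[172:212,190:232,::-1],None,fx=18,fy=18,interpolation=cv2.INTER_LANCZOS4)
c=S(0,-300,0)
im=np.clip((im.astype(float)-50)*1.3,0,255).astype(np.uint8)
def q(a,r,z): return proj(s,c+[r*np.cos(a+SYAW),r*np.sin(a+SYAW),z])[0]+[.46,1.77]
for a in(-.25,.78,.85,.92): print(a,[((q(a,r,z)-[190,172]+.5)*18).round(0).tolist() for r,z in((64,55),(64,66),(64,81),(50,74),(30,72))])
print([((q(0,0,z)-[190,172]+.5)*18).round(0).tolist() for z in(66,74)])
cv2.imwrite("pics/s20.png",im)
E
```

```text
-0.25 [[35.0, 455.0], [27.0, 402.0], [16.0, 330.0], [100.0, 344.0], [214.0, 326.0]]
0.78 [[302.0, 575.0], [295.0, 522.0], [285.0, 449.0], [310.0, 436.0], [339.0, 380.0]]
0.85 [[328.0, 576.0], [321.0, 523.0], [312.0, 450.0], [330.0, 437.0], [351.0, 381.0]]
0.92 [[355.0, 576.0], [348.0, 523.0], [338.0, 449.0], [351.0, 437.0], [363.0, 381.0]]
[[383.0, 314.0], [378.0, 276.0]]
```

View pics/s20.png

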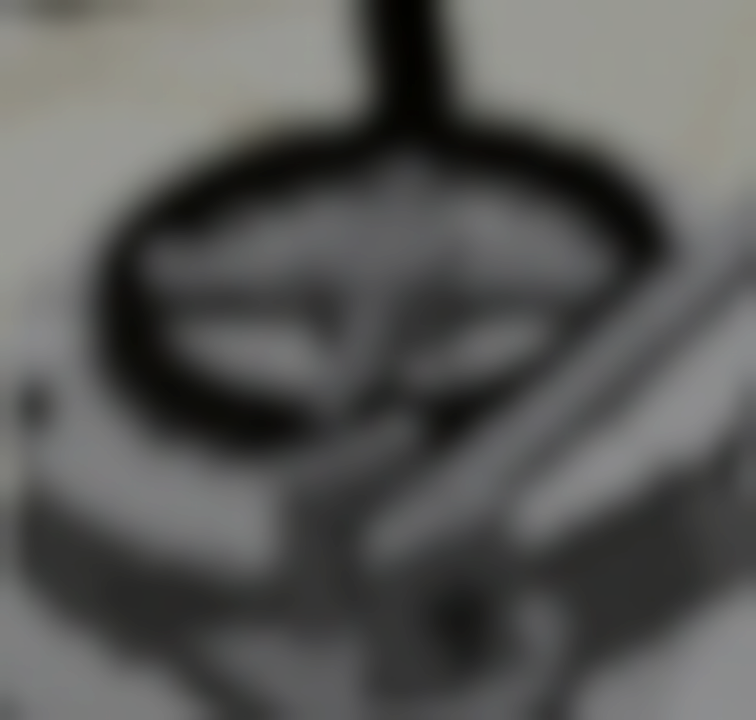

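```bash
python3 - <<'E'
from h import *
t=env.read_camera("top");s=env.read_camera("scene");c=S(0,-300,0)
B=np.load("topB.npy").astype(np.float32).mean(2)
for a in(.8,.85,.9):
  print(a,[((proj(t,c-[40*np.cos(a+SYAW),40*np.sin(a+SYAW),-z])[0]-[344,174]+.5)*18).round(0).tolist() for z in(74,95,113)],
   "scene",[(proj(s,c-[40*np.cos(a+SYAW),40*np.sin(a+SYAW),-z])[0]+[.46,1.77]).round(2).tolist() for z in(80,95,113)], "rad px",9*t["fx"]/1340*18)
# scene knob: dark column centre at rows
S_=np.load("sceneB.npy").astype(float).mean(2)
for v in range(163,180): 
    row=S_[v,200:226]; bg=np.median(np.r_[row[:4],row[-4:]]); w=np.clip(bg-row-15,0,None)
    if w.sum()>50: print(v,round((w*np.arange(200,226)).sum()/w.sum(),2),end="; ")
E
```

```text
0.8 [[572.0, 524.0], [595.0, 493.0], [616.0, 467.0]] scene [[212.94, 178.51], [212.48, 174.54], [211.91, 169.69]] rad px 57.65224346689981
0.85 [[579.0, 515.0], [603.0, 485.0], [624.0, 458.0]] scene [[212.33, 178.5], [211.86, 174.52], [211.29, 169.67]] rad px 57.65224346689981
0.9 [[586.0, 506.0], [610.0, 476.0], [631.0, 449.0]] scene [[211.71, 178.5], [211.24, 174.52], [210.66, 169.68]] rad px 57.65224346689981
163 211.62; 165 208.29; 166 203.57; 167 204.5; 168 208.39; 169 210.12; 170 211.08; 171 211.68; 172 211.79; 173 211.93; 174 212.09; 175 212.27; 176 212.42; 177 212.55; 178 212.54; 179 212.38;
```

```bash
python3 -m pendant '[{"x":0.4,"y":0,"z":0,"rx":0,"ry":0,"rz":0,"jaw":0.35},{"x":0.9,"y":0,"z":0,"rx":0,"ry":0,"rz":0,"jaw":0.35},{"x":0.9,"y":0,"z":0,"rx":0,"ry":0,"rz":0,"jaw":0.35},{"x":0.9,"y":0,"z":0.2,"rx":0,"ry":0,"rz":0,"jaw":0.35},{"x":0.9,"y":0,"z":0.4,"rx":0,"ry":0,"rz":0,"jaw":0.35},{"x":0.9,"y":0,"z":0.6,"rx":0,"ry":0,"rz":0,"jaw":0.35},{"x":0.9,"y":0,"z":0.6,"rx":0,"ry":0,"rz":0,"jaw":0.35},{"x":0.9,"y":0,"z":0.6,"rx":0,"ry":0,"rz":0,"jaw":0.195},{"x":0.9,"y":0,"z":0.6,"rx":0,"ry":0,"rz":0,"jaw":0.195},{"x":0.9,"y":0,"z":0.6,"rx":0,"ry":0,"rz":0,"jaw":0.195}]'; python3 - <<'E'
from h import *
st();arc([.8,.82,.825])
E
```

```text
t: 35.62
eef_pos: [577.5, -290.1, 275.9]
tcp_rot: [3.14, -0.0, 0.82]
ft_force: [-0.1, 1.2, 0.1]
opening: 0.198
t 35.62 pos [ 577.5 -290.1  275.9] rot [ 3.14 -0.    0.82] F [-0.1  1.2  0.1] open 0.198 q [-0.57  0.66  1.62 -0.    0.85  0.18]
phi now 0.799 rad 39.9
0.8 [-0.001  0.     0.   ] rz -0.002
0.82 [-0.001  0.006  0.   ] rz -0.027
0.825 [-0.001  0.007  0.   ] rz -0.034
```

Nudge by ~0.022 rad, then release and lift.

```bash
python3 -m pendant '[{"x":0,"y":0.006,"z":0,"rx":0,"ry":0,"rz":-0.028,"jaw":0.195},{"x":0,"y":0.006,"z":0,"rx":0,"ry":0,"rz":-0.028,"jaw":0.195},{"x":0,"y":0.006,"z":0,"rx":0,"ry":0,"rz":-0.028,"jaw":0.195},{"x":0,"y":0.006,"z":0,"rx":0,"ry":0,"rz":-0.028,"jaw":0.35},{"x":0,"y":0.006,"z":0,"rx":0,"ry":0,"rz":-0.028,"jaw":0.35},{"x":0,"y":0.006,"z":-0.3,"rx":0,"ry":0,"rz":-0.028,"jaw":0.35},{"x":0,"y":0.006,"z":-0.6,"rx":0,"ry":0,"rz":-0.028,"jaw":0.35},{"x":-0.4,"y":0.006,"z":-0.6,"rx":0,"ry":0,"rz":-0.028,"jaw":0.35},{"x":-0.9,"y":0.006,"z":-0.6,"rx":0,"ry":0,"rz":-0.028,"jaw":0},{"x":-0.9,"y":0.006,"z":-0.6,"rx":0,"ry":0,"rz":-0.028,"jaw":0}]'; python3 - <<'E'
from h import *
st()
for n,b in(("top",(340,165)),("scene",(180,170))):
    c=env.read_camera(n);c["img"]=np.mean([env.read_camera(n)["img"].astype(float) for _ in range(5)],0).astype(np.uint8)
    np.save(n+"C.npy",c["img"])
    if n=="top":
        t=c
        im=cv2.resize(c["img"][172:212,340:386,::-1],None,fx=16,fy=16,interpolation=cv2.INTER_LANCZOS4);cv2.imwrite("pics/t21.png",im)
k=S(-85,-205,0);print(k);goto(S(-74,-205,360),yaw=SYAW+np.pi/2)
E
```

```text
t: 36.88
eef_pos: [483.9, -391.6, 365.1]
tcp_rot: [3.141, 0.0, 0.839]
ft_force: [0.6, -0.6, 0.3]
opening: 0.197
t 36.88 pos [ 483.9 -391.6  365.1] rot [3.141 0.    0.839] F [ 0.6 -0.6  0.3] open 0.197 q [-0.79  0.53  1.61 -0.    1.   -0.05]
[ 515.08663148 -169.07629983    0.        ]
shift [ 1.273 -0.78   0.032] turn [array([ 0.   ,  0.   , -0.981])]
```

View pics/t21.png

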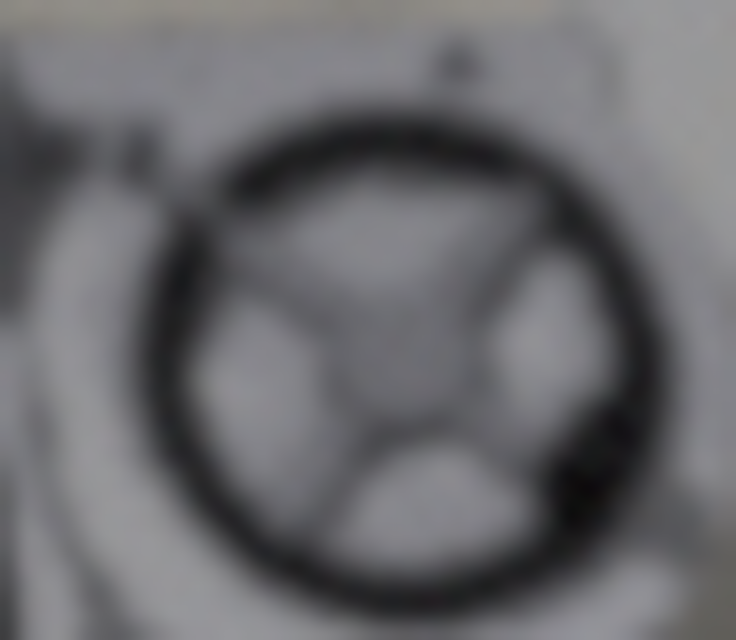

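```bash
python3 -m pendant '[{"x":0.2,"y":-0.2,"z":0,"rx":0,"ry":0,"rz":-0.2,"jaw":0},{"x":0.4,"y":-0.4,"z":0,"rx":0,"ry":0,"rz":-0.4,"jaw":0},{"x":0.65,"y":-0.6,"z":0,"rx":0,"ry":0,"rz":-0.6,"jaw":0},{"x":0.9,"y":-0.78,"z":0,"rx":0,"ry":0,"rz":-0.8,"jaw":0},{"x":1,"y":-0.78,"z":0,"rx":0,"ry":0,"rz":-0.981,"jaw":0},{"x":1,"y":-0.78,"z":0,"rx":0,"ry":0,"rz":-0.981,"jaw":0}]'; python3 - <<'E'
from h import *
st();goto(S(-77,-205,360),yaw=SYAW+np.pi/2)
E
```

```text
t: 38.22
eef_pos: [499.1, -198.8, 365.1]
tcp_rot: [3.141, 0.0, 1.614]
ft_force: [0.4, 0.7, -0.8]
opening: 0.006
t 38.23 pos [ 499.1 -198.8  365.1] rot [3.141 0.    1.614] F [ 0.4  0.7 -0.8] open 0.006 q [-0.5   0.41  1.82 -0.    0.91 -0.54]
shift [0.193 0.169 0.034] turn [array([0.001, 0.   , 0.001])]
```

Position over the handle and check.

```bash
python3 -m pendant '[{"x":0.193,"y":0.169,"z":0,"rx":0,"ry":0,"rz":0,"jaw":0},{"x":0.193,"y":0.169,"z":0.02,"rx":0,"ry":0,"rz":0,"jaw":0},{"x":0.193,"y":0.169,"z":0.06,"rx":0,"ry":0,"rz":0,"jaw":0},{"x":0.193,"y":0.169,"z":0.06,"rx":0,"ry":0,"rz":0,"jaw":0}]'; python3 - <<'E'
from h import *
st()
s=env.read_camera("scene");crop(s,"s22",190,120,100,100,6)
E
```

```text
t: 38.72
eef_pos: [522.2, -170.4, 355.3]
tcp_rot: [-3.141, -0.0, 1.611]
ft_force: [0.2, 0.1, 0.4]
opening: 0.004
t 38.73 pos [ 522.2 -170.4  355.3] rot [-3.141 -0.     1.611] F [0.2 0.1 0.4] open 0.004 q [-0.44  0.44  1.8  -0.    0.9  -0.48]
```

View pics/s22.png

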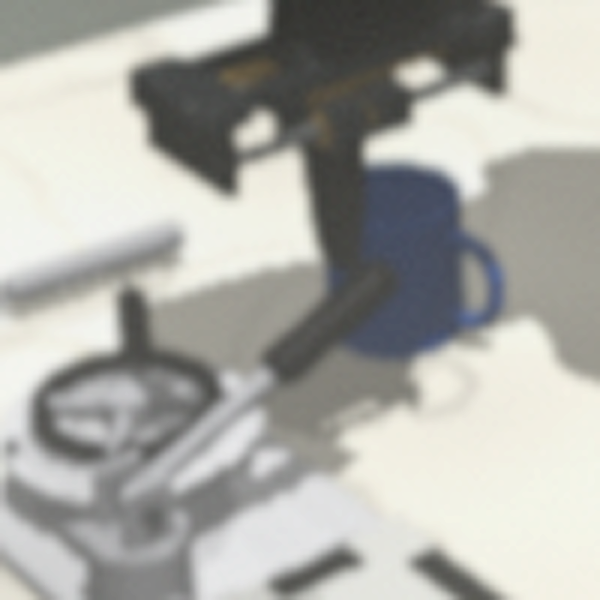

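```bash
python3 -m pendant '[{"x":0,"y":0,"z":0.08,"rx":0,"ry":0,"rz":0,"jaw":0},{"x":0,"y":0,"z":0.18,"rx":0,"ry":0,"rz":0,"jaw":0},{"x":0,"y":0,"z":0.3,"rx":0,"ry":0,"rz":0,"jaw":0},{"x":0,"y":0,"z":0.42,"rx":0,"ry":0,"rz":0,"jaw":0},{"x":0,"y":0,"z":0.54,"rx":0,"ry":0,"rz":0,"jaw":0},{"x":0,"y":0,"z":0.63,"rx":0,"ry":0,"rz":0,"jaw":0},{"x":0,"y":0,"z":0.69,"rx":0,"ry":0,"rz":0,"jaw":0},{"x":0,"y":0,"z":0.72,"rx":0,"ry":0,"rz":0,"jaw":0},{"x":0,"y":0,"z":0.73,"rx":0,"ry":0,"rz":0,"jaw":0},{"x":0,"y":0,"z":0.735,"rx":0,"ry":0,"rz":0,"jaw":0}]'; python3 - <<'E'
from h import *
st()
s=env.read_camera("scene");crop(s,"s23",190,120,100,100,6)
E
```

```text
t: 40.02
eef_pos: [523.2, -169.7, 246.1]
tcp_rot: [3.139, 0.001, 1.613]
ft_force: [-1.0, 1.4, 20.6]
opening: 0.006
t 40.02 pos [ 523.2 -169.7  246.1] rot [3.139e+00 1.000e-03 1.613e+00] F [-1.   1.4 20.6] open 0.006 q [-0.43  0.6   1.89  0.    0.65 -0.48]
```

View pics/s23.png

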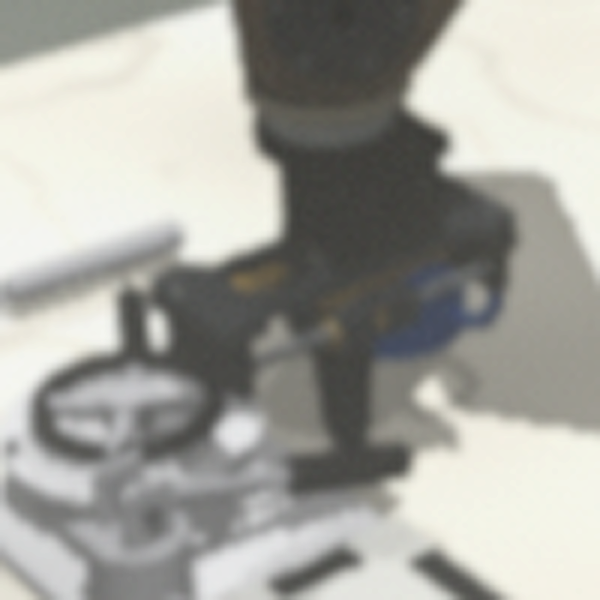

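```bash
python3 -m pendant '[{"x":0,"y":0,"z":-0.15,"rx":0,"ry":0,"rz":0,"jaw":0},{"x":0,"y":0,"z":-0.35,"rx":0,"ry":0,"rz":0,"jaw":0},{"x":0,"y":0,"z":-0.55,"rx":0,"ry":0,"rz":0,"jaw":0},{"x":0,"y":0,"z":-0.735,"rx":0,"ry":0,"rz":0,"jaw":0},{"x":0,"y":0,"z":-0.77,"rx":0,"ry":0,"rz":0,"jaw":0},{"x":0,"y":0,"z":-0.77,"rx":0,"ry":0,"rz":0,"jaw":0},{"x":0,"y":0,"z":-0.77,"rx":0,"ry":0,"rz":0,"jaw":0},{"x":0,"y":0,"z":-0.77,"rx":0,"ry":0,"rz":0,"jaw":0}]'; python3 - <<'E'
from h import *
st()
s=env.read_camera("scene");crop(s,"s24",190,120,100,100,6)
E
```

```text
t: 41.08
eef_pos: [522.7, -169.6, 360.2]
tcp_rot: [-3.14, -0.001, 1.613]
ft_force: [0.2, 0.4, 0.9]
opening: 0.004
t 41.08 pos [ 522.7 -169.6  360.2] rot [-3.140e+00 -1.000e-03  1.613e+00] F [0.2 0.4 0.9] open 0.004 q [-0.43  0.44  1.8  -0.    0.91 -0.48]
```

View pics/s24.png

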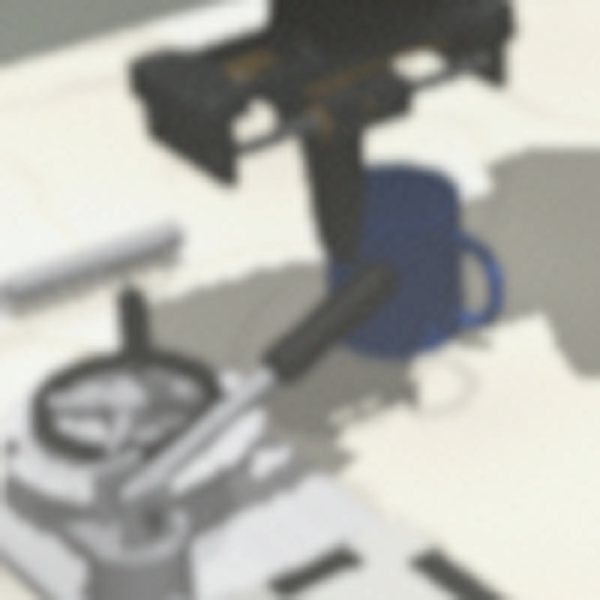

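Lever is fully up again (handle back at the same pixels). Strokes two and three.

```bash
D='[{"x":0,"y":0,"z":0.1,"rx":0,"ry":0,"rz":0,"jaw":0}]'; python3 -m pendant '[{"x":0,"y":0,"z":0.1,"rx":0,"ry":0,"rz":0,"jaw":0},{"x":0,"y":0,"z":0.22,"rx":0,"ry":0,"rz":0,"jaw":0},{"x":0,"y":0,"z":0.34,"rx":0,"ry":0,"rz":0,"jaw":0},{"x":0,"y":0,"z":0.46,"rx":0,"ry":0,"rz":0,"jaw":0},{"x":0,"y":0,"z":0.57,"rx":0,"ry":0,"rz":0,"jaw":0},{"x":0,"y":0,"z":0.66,"rx":0,"ry":0,"rz":0,"jaw":0},{"x":0,"y":0,"z":0.72,"rx":0,"ry":0,"rz":0,"jaw":0},{"x":0,"y":0,"z":0.755,"rx":0,"ry":0,"rz":0,"jaw":0},{"x":0,"y":0,"z":0.77,"rx":0,"ry":0,"rz":0,"jaw":0},{"x":0,"y":0,"z":0.77,"rx":0,"ry":0,"rz":0,"jaw":0}]'; python3 -m pendant '[{"x":0,"y":0,"z":-0.15,"rx":0,"ry":0,"rz":0,"jaw":0},{"x":0,"y":0,"z":-0.35,"rx":0,"ry":0,"rz":0,"jaw":0},{"x":0,"y":0,"z":-0.55,"rx":0,"ry":0,"rz":0,"jaw":0},{"x":0,"y":0,"z":-0.735,"rx":0,"ry":0,"rz":0,"jaw":0},{"x":0,"y":0,"z":-0.77,"rx":0,"ry":0,"rz":0,"jaw":0},{"x":0,"y":0,"z":-0.77,"rx":0,"ry":0,"rz":0,"jaw":0},{"x":0,"y":0,"z":-0.77,"rx":0,"ry":0,"rz":0,"jaw":0},{"x":0,"y":0,"z":-0.77,"rx":0,"ry":0,"rz":0,"jaw":0}]'; python3 -m pendant '[{"x":0,"y":0,"z":0.1,"rx":0,"ry":0,"rz":0,"jaw":0},{"x":0,"y":0,"z":0.22,"rx":0,"ry":0,"rz":0,"jaw":0},{"x":0,"y":0,"z":0.34,"rx":0,"ry":0,"rz":0,"jaw":0},{"x":0,"y":0,"z":0.46,"rx":0,"ry":0,"rz":0,"jaw":0},{"x":0,"y":0,"z":0.57,"rx":0,"ry":0,"rz":0,"jaw":0},{"x":0,"y":0,"z":0.66,"rx":0,"ry":0,"rz":0,"jaw":0},{"x":0,"y":0,"z":0.72,"rx":0,"ry":0,"rz":0,"jaw":0},{"x":0,"y":0,"z":0.755,"rx":0,"ry":0,"rz":0,"jaw":0},{"x":0,"y":0,"z":0.77,"rx":0,"ry":0,"rz":0,"jaw":0},{"x":0,"y":0,"z":0.77,"rx":0,"ry":0,"rz":0,"jaw":0}]'; python3 -m pendant '[{"x":0,"y":0,"z":-0.15,"rx":0,"ry":0,"rz":0,"jaw":0},{"x":0,"y":0,"z":-0.35,"rx":0,"ry":0,"rz":0,"jaw":0},{"x":0,"y":0,"z":-0.55,"rx":0,"ry":0,"rz":0,"jaw":0},{"x":0,"y":0,"z":-0.735,"rx":0,"ry":0,"rz":0,"jaw":0},{"x":0,"y":0,"z":-0.77,"rx":0,"ry":0,"rz":0,"jaw":0},{"x":0,"y":0,"z":-0.77,"rx":0,"ry":0,"rz":0,"jaw":0},{"x":0,"y":0,"z":-0.77,"rx":0,"ry":0,"rz":0,"jaw":0},{"x":0,"y":0,"z":-0.77,"rx":0,"ry":0,"rz":0,"jaw":0}]'; python3 - <<'E'
from h import *
st();goto([484,-391,365],yaw=SYAW+.82)
E
```

```text
t: 42.38
eef_pos: [523.1, -169.6, 246.2]
tcp_rot: [3.139, 0.001, 1.613]
ft_force: [-1.1, 0.2, 17.7]
opening: 0.0
t: 43.38
eef_pos: [522.7, -169.6, 360.2]
tcp_rot: [-3.14, -0.001, 1.613]
ft_force: [-1.2, 0.8, 0.2]
opening: 0.005
t: 44.62
eef_pos: [523.1, -169.6, 246.2]
tcp_rot: [3.139, 0.001, 1.613]
ft_force: [-0.9, 2.3, 17.9]
opening: 0.005
t: 45.62
eef_pos: [522.8, -169.6, 360.2]
tcp_rot: [-3.14, -0.001, 1.613]
ft_force: [-0.5, 0.4, -0.3]
opening: 0.006
t 45.62 pos [ 522.8 -169.6  360.2] rot [-3.140e+00 -1.000e-03  1.613e+00] F [-0.5  0.4 -0.3] open 0.006 q [-0.43  0.44  1.8  -0.    0.91 -0.48]
shift [-1.464 -0.32  -0.032] turn [array([-0.002, -0.   ,  0.955])]
```

```bash
python3 -m pendant '[{"x":-0.2,"y":-0.2,"z":-0.05,"rx":0,"ry":0,"rz":0.19,"jaw":0},{"x":-0.45,"y":-0.32,"z":-0.05,"rx":0,"ry":0,"rz":0.38,"jaw":0},{"x":-0.7,"y":-0.32,"z":-0.05,"rx":0,"ry":0,"rz":0.57,"jaw":0.2},{"x":-0.95,"y":-0.32,"z":-0.05,"rx":0,"ry":0,"rz":0.76,"jaw":0.35},{"x":-1,"y":-0.32,"z":-0.05,"rx":0,"ry":0,"rz":0.955,"jaw":0.35},{"x":-1,"y":-0.32,"z":-0.05,"rx":0,"ry":0,"rz":0.955,"jaw":0.35}]'; python3 - <<'E'
from h import *
c=S(0,-300,0);f=.82;P=c+40*np.array([-np.cos(f+SYAW),-np.sin(f+SYAW),0]);P[2]=368;print(P)
st();goto(P,yaw=SYAW+.82);P[2]=275;goto(P,yaw=SYAW+.82)
E
```

```text
t: 46.38
eef_pos: [481.0, -322.0, 368.0]
tcp_rot: [-3.141, 0.0, 0.863]
ft_force: [0.3, 0.5, 0.0]
opening: 0.333
[ 578.02452907 -290.75795474  368.        ]
t 46.38 pos [ 481. -322.  368.] rot [-3.141  0.     0.863] F [0.3 0.5 0. ] open 0.333 q [-0.7   0.47  1.72 -0.    0.96  0.  ]
shift [ 0.579  0.356 -0.001] turn [array([-0.001,  0.   ,  0.   ])]
shift [0.579 0.357 0.619] turn [array([-0.001,  0.   ,  0.   ])]
```

```bash
python3 -m pendant '[{"x":0.3,"y":0.18,"z":0,"rx":0,"ry":0,"rz":0,"jaw":0.35},{"x":0.579,"y":0.357,"z":0,"rx":0,"ry":0,"rz":0,"jaw":0.35},{"x":0.579,"y":0.357,"z":0.1,"rx":0,"ry":0,"rz":0,"jaw":0.35},{"x":0.579,"y":0.357,"z":0.3,"rx":0,"ry":0,"rz":0,"jaw":0.35},{"x":0.579,"y":0.357,"z":0.5,"rx":0,"ry":0,"rz":0,"jaw":0.35},{"x":0.579,"y":0.357,"z":0.619,"rx":0,"ry":0,"rz":0,"jaw":0.35},{"x":0.579,"y":0.357,"z":0.619,"rx":0,"ry":0,"rz":0,"jaw":0.35},{"x":0.579,"y":0.357,"z":0.619,"rx":0,"ry":0,"rz":0,"jaw":0.195},{"x":0.579,"y":0.357,"z":0.619,"rx":0,"ry":0,"rz":0,"jaw":0.195},{"x":0.579,"y":0.357,"z":0.619,"rx":0,"ry":0,"rz":0,"jaw":0.195}]'; python3 - <<'E'
from h import *
st();arc([.72,.62,.52,.42,.32,.22,.12])
E
```

```text
t: 47.62
eef_pos: [578.3, -290.3, 276.6]
tcp_rot: [3.14, -0.0, 0.863]
ft_force: [-0.4, 0.2, 0.7]
opening: 0.196
t 47.62 pos [ 578.3 -290.3  276.6] rot [ 3.14  -0.     0.863] F [-0.4  0.2  0.7] open 0.196 q [-0.57  0.66  1.62 -0.    0.86  0.14]
phi now 0.818 rad 39.5
0.72 [-0.002 -0.026 -0.   ] rz 0.125
0.62 [ 0.002 -0.052 -0.   ] rz 0.252
0.52 [ 0.009 -0.078 -0.   ] rz 0.379
0.42 [ 0.018 -0.103 -0.   ] rz 0.507
0.32 [ 0.03  -0.127 -0.   ] rz 0.634
0.22 [ 0.043 -0.15  -0.   ] rz 0.761
0.12 [ 0.06  -0.171 -0.   ] rz 0.889
```

```bash
python3 -m pendant '[{"x":-0.002,"y":-0.026,"z":0,"rx":0,"ry":0,"rz":0.125,"jaw":0.195},{"x":0.002,"y":-0.052,"z":0,"rx":0,"ry":0,"rz":0.252,"jaw":0.195},{"x":0.009,"y":-0.078,"z":0,"rx":0,"ry":0,"rz":0.379,"jaw":0.195},{"x":0.018,"y":-0.103,"z":0,"rx":0,"ry":0,"rz":0.507,"jaw":0.195},{"x":0.03,"y":-0.127,"z":0,"rx":0,"ry":0,"rz":0.634,"jaw":0.195},{"x":0.043,"y":-0.15,"z":0,"rx":0,"ry":0,"rz":0.761,"jaw":0.195},{"x":0.06,"y":-0.171,"z":0,"rx":0,"ry":0,"rz":0.889,"jaw":0.195},{"x":0.06,"y":-0.171,"z":0,"rx":0,"ry":0,"rz":0.889,"jaw":0.195}]'; python3 - <<'E'
from h import *
st();arc([.02,-.08,-.18,-.24,-.28])
E
```

```text
t: 48.62
eef_pos: [564.6, -266.8, 276.2]
tcp_rot: [3.141, -0.0, 0.165]
ft_force: [-0.4, 0.1, 0.8]
opening: 0.197
t 48.62 pos [ 564.6 -266.8  276.2] rot [ 3.141 -0.     0.165] F [-0.4  0.1  0.8] open 0.197 q [-0.55  0.64  1.68 -0.    0.82  0.86]
phi now 0.118 rad 40.0
0.02 [ 0.001 -0.026 -0.   ] rz 0.125
-0.08 [ 0.005 -0.052 -0.   ] rz 0.252
-0.18 [ 0.012 -0.078 -0.   ] rz 0.38
-0.24 [ 0.017 -0.093 -0.   ] rz 0.456
-0.28 [ 0.021 -0.103 -0.   ] rz 0.507
```

```bash
python3 -m pendant '[{"x":0.001,"y":-0.026,"z":0,"rx":0,"ry":0,"rz":0.125,"jaw":0.195},{"x":0.005,"y":-0.052,"z":0,"rx":0,"ry":0,"rz":0.252,"jaw":0.195},{"x":0.012,"y":-0.078,"z":0,"rx":0,"ry":0,"rz":0.38,"jaw":0.195},{"x":0.017,"y":-0.093,"z":0,"rx":0,"ry":0,"rz":0.456,"jaw":0.195},{"x":0.021,"y":-0.102,"z":0,"rx":0,"ry":0,"rz":0.503,"jaw":0.195},{"x":0.021,"y":-0.102,"z":0,"rx":0,"ry":0,"rz":0.503,"jaw":0.195}]'; python3 - <<'E'
from h import *
st();arc([-.27])
E
python3 -m pendant '[{"x":0,"y":0,"z":0,"rx":0,"ry":0,"rz":0,"jaw":0.35},{"x":0,"y":0,"z":0,"rx":0,"ry":0,"rz":0,"jaw":0.35},{"x":0,"y":0,"z":-0.3,"rx":0,"ry":0,"rz":0,"jaw":0.35},{"x":0,"y":0,"z":-0.6,"rx":0,"ry":0,"rz":0,"jaw":0.35},{"x":-0.4,"y":0.3,"z":-0.6,"rx":0,"ry":0,"rz":0,"jaw":0.35},{"x":-0.7,"y":0.7,"z":-0.6,"rx":0,"ry":0,"rz":0,"jaw":0.35},{"x":-0.8,"y":1,"z":-0.6,"rx":0,"ry":0,"rz":0,"jaw":0.35},{"x":-0.8,"y":1,"z":-0.6,"rx":0,"ry":0,"rz":0,"jaw":0.35}]'; python3 - <<'E'
from h import *
st()
for n in("top","scene"):
    c=env.read_camera(n);c["img"]=np.mean([env.read_camera(n)["img"].astype(float) for _ in range(6)],0).astype(np.uint8)
    np.save(n+"D.npy",c["img"])
    if n=="top": im=cv2.resize(c["img"][168:212,340:390,::-1],None,fx=16,fy=16,interpolation=cv2.INTER_LANCZOS4);cv2.imwrite("pics/t25.png",np.clip((im.astype(float)-50)*1.6,0,255).astype(np.uint8))
    else: crop(c,"s25",180,165,60,45,13);crop(c,"s25f",0,0,560,420,1)
E
```

```text
t: 49.38
eef_pos: [565.2, -251.3, 275.9]
tcp_rot: [3.141, -0.0, -0.228]
ft_force: [0.2, -0.7, -0.5]
opening: 0.195
t 49.38 pos [ 565.2 -251.3  275.9] rot [ 3.141 -0.    -0.228] F [ 0.2 -0.7 -0.5] open 0.195 q [-0.53  0.63  1.7  -0.    0.81  1.27]
phi now -0.273 rad 39.9
-0.27 [-0.001  0.001  0.   ] rz -0.004
t: 50.38
eef_pos: [412.0, -372.1, 366.1]
tcp_rot: [3.141, -0.0, -0.234]
ft_force: [0.8, 1.1, 0.5]
opening: 0.351
t 50.38 pos [ 412.  -372.1  366.1] rot [ 3.141 -0.    -0.234] F [0.8 1.1 0.5] open 0.351 q [-0.85  0.44  1.78 -0.    0.93  0.95]
```

View pics/t25.png

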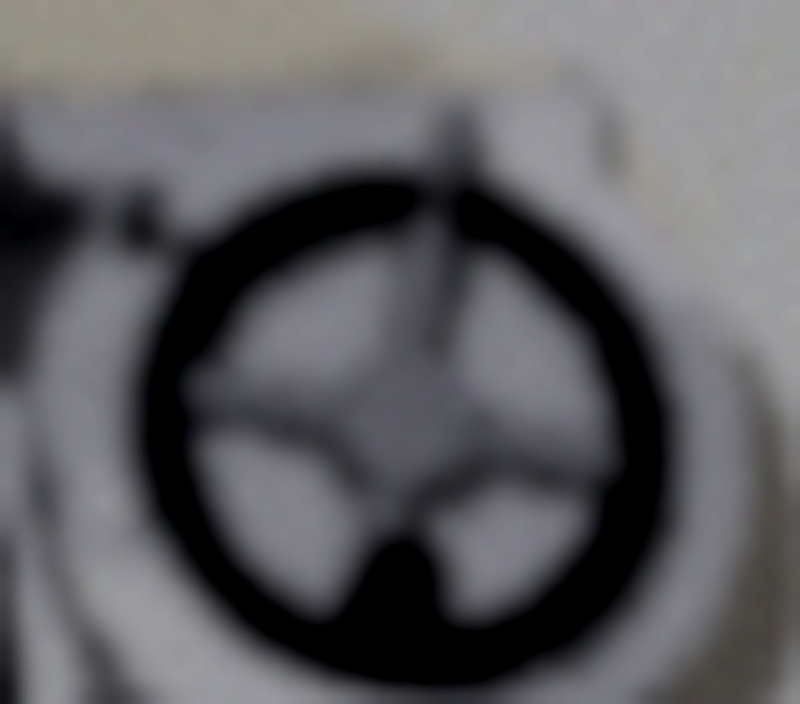

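View pics/s25.png

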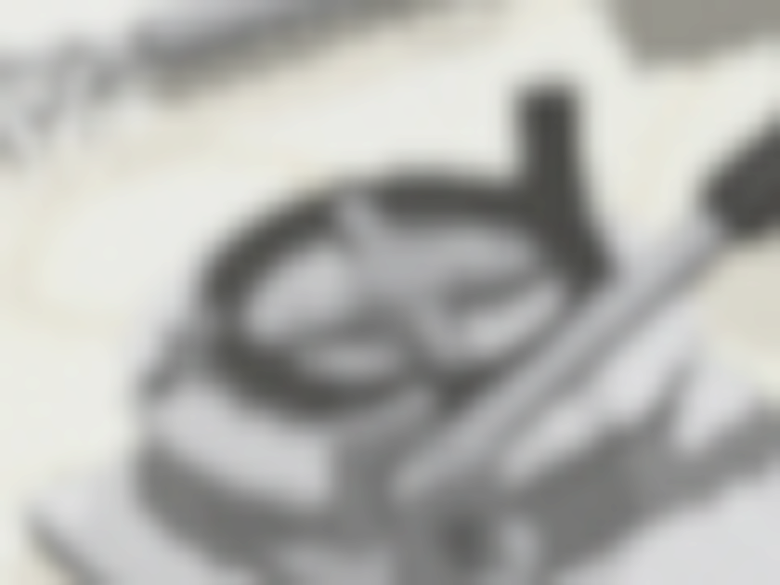

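```bash
python3 - <<'E'
from h import *
t=env.read_camera("top");s=env.read_camera("scene");c=S(0,-300,0)
def prof(g,r,z,a):
    P=[c+[r*np.cos(x+SYAW),r*np.sin(x+SYAW),z] for x in a];q=proj(t,np.array(P)).astype(np.float32)
    return cv2.remap(g,q[:,0].reshape(1,-1),q[:,1].reshape(1,-1),cv2.INTER_CUBIC)[0]
G={n:np.load(f).astype(np.float32).mean(2) for n,f in(("A","topavg.npy"),("B","topB.npy"),("C","topC.npy"),("D","topD.npy"))}
da=np.arange(-.25,.35,.01)
for n,f in(("A",-.178),("B",.798),("C",.82),("D",-.273)):
    o=[]
    for r,z in((45,74),(47,73),(49,72)):
        p=prof(G[n],r,z,f+da);b=np.percentile(p,30);w=np.clip(p-b-.4*(p.max()-b),0,None);i=p.argmax();w[abs(np.arange(len(da))-i)>15]=0
        o.append(round(f+(w*da).sum()/w.sum(),3))
    # knob: dark bump inside rim at r=32, near f+pi, z=95
    p=prof(G[n],29,85,f+np.pi+np.arange(-.6,.6,.01));w=np.clip(np.percentile(p,70)-p-15,0,None)
    print(n,f,"notch",o,"knob",round(f+(w*np.arange(-.6,.6,.01)).sum()/w.sum(),3))
a=np.arange(-.5,.1,.03)
for r,z in((64,58),(60,64),(57,66)): print(r,z,[ (round(x,2),int(v)) for x,v in zip(a,prof(G["D"],r,z,a))])
# scene knob column
for f in("sceneB.npy","sceneC.npy","sceneD.npy"):
    I=np.load(f).astype(float).mean(2);
    u0=205 if "D" not in f else 213; o=[]
    for v in range(172,177):
        row=I[v,u0-6:u0+20];bg=np.percentile(row,80);w=np.clip(bg-row-20,0,None);o.append(round((w*np.arange(u0-6,u0+20)).sum()/w.sum(),2))
    print(f,o)
for a in(-.2,-.25,-.3): print(a,[(proj(s,c-[40*np.cos(a+SYAW),40*np.sin(a+SYAW),-z])[0]+[.46,1.77]).round(2).tolist() for z in(85,100)])
E
```

```text
A -0.178 notch [np.float64(-0.106), np.float64(-0.113), np.float64(-0.11)] knob -0.093
B 0.798 notch [np.float64(0.859), np.float64(0.839), np.float64(0.821)] knob 0.735
C 0.82 notch [np.float64(0.877), np.float64(0.856), np.float64(0.833)] knob 0.729
D -0.273 notch [np.float64(-0.173), np.float64(-0.173), np.float64(-0.5)] knob -0.184
64 58 [(np.float64(-0.5), 147), (np.float64(-0.47), 146), (np.float64(-0.44), 144), (np.float64(-0.41), 141), (np.float64(-0.38), 134), (np.float64(-0.35), 124), (np.float64(-0.32), 111), (np.float64(-0.29), 102), (np.float64(-0.26), 100), (np.float64(-0.23), 103), (np.float64(-0.2), 109), (np.float64(-0.17), 118), (np.float64(-0.14), 127), (np.float64(-0.11), 132), (np.float64(-0.08), 134), (np.float64(-0.05), 134), (np.float64(-0.02), 134), (np.float64(0.01), 134), (np.float64(0.04), 133), (np.float64(0.07), 133)]
60 64 [(np.float64(-0.5), 143), (np.float64(-0.47), 144), (np.float64(-0.44), 142), (np.float64(-0.41), 138), (np.float64(-0.38), 128), (np.float64(-0.35), 118), (np.float64(-0.32), 107), (np.float64(-0.29), 98), (np.float64(-0.26), 95), (n
[... 557 characters left out ...]
), 96), (np.float64(-0.17), 104), (np.float64(-0.14), 111), (np.float64(-0.11), 119), (np.float64(-0.08), 124), (np.float64(-0.05), 126), (np.float64(-0.02), 126), (np.float64(0.01), 125), (np.float64(0.04), 125), (np.float64(0.07), 125)]
sceneB.npy [np.float64(211.78), np.float64(211.92), np.float64(212.1), np.float64(212.29), np.float64(212.43)]
sceneC.npy [np.float64(211.61), np.float64(211.67), np.float64(211.76), np.float64(211.91), np.float64(212.08)]
sceneD.npy [np.float64(221.68), np.float64(221.65), np.float64(221.67), np.float64(221.73), np.float64(221.78)]
-0.2 [[222.03, 180.64], [221.63, 176.62]]
-0.25 [[222.25, 180.94], [221.85, 176.91]]
-0.3 [[222.45, 181.25], [222.04, 177.22]]
```

View pics/s25f.png

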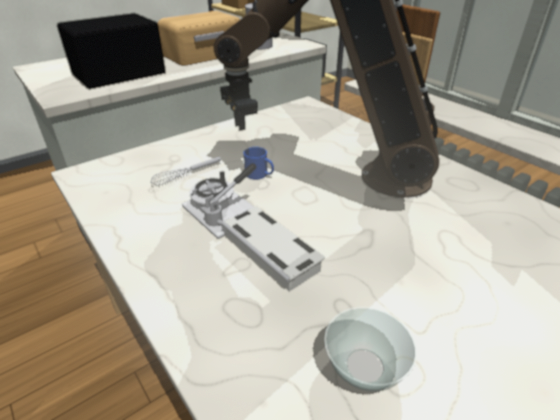

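```bash
python3 -c "
from h import *
st();print(env.job_done());st()"
```

```text
t 51.17 pos [ 414.2 -369.8  365.8] rot [ 3.142 -0.    -0.23 ] F [ 0.2  0.5 -0.4] open 0.351 q [-0.85  0.44  1.78 -0.    0.93  0.95]
the job is handed in; nothing more can be done
None
the job is handed in; nothing more can be done
```

I carried out all the steps in order and handed the job in at about 51 s; no verdict was reported.

- **Tins:** There were two on the counter, and both went into the tub. The right-hand one was knocked against the tub's far wall after I had placed it. It still looked flat in the top view, so I left it there.
- **Lid and pads:** I swung the lid shut and pressed pads 1 to 6. Each stopped at the height for home, with about 26 to 43 N on the wrist (the first pad took the most). In the picture afterwards all six sat low.
- **Pump:** I gave three strokes. Each time I pressed the lever to its stop, reading 18 to 21 N. I saw it back up in a picture after the first stroke. After the second and third I only raised the tool to the same height, and the final picture shows the lever up.
- **Wheel, tall marker:** The marker measured about 0.85 rad and the pointer about 0.84 to 0.88 rad in the camera. The gripper's own position gave 0.82.
- **Wheel, low marker:** The marker measured about −0.25 rad and the pointer about −0.17 to −0.26 rad in the camera, with my best estimate near −0.24. The gripper's own position gave −0.27.

The wheel measurements disagree by several hundredths of a radian, so my best guess is that the pointer stands within about 0.03 rad of each marker.

In the last picture the lid was shut, no tin was left on the counter, and the arm was clear of everything. The bowl, cup and whisk looked unmoved.

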